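Put the stray groceries back in their display trays

TASK

Four stray groceries stand on the shop counter in front of four cardboard display trays: return each one to the tray that holds more of its kind, standing upright on the tray floor in the empty front place, with the tea tin and the carton squared up with the row behind them. Set them down rather than dropping them, tip nothing over, and leave the sauce bottle and the tape dispenser where they are.

Things in the scene. Friction and masses are not known exactly. Their poses are not given: they have to be found in the camera images.
- can_mid (a point): The loose drink can: slim aluminium cylinder with a white paper band, 53 mm diameter, 92 mm high, about 0.16 kg. The point is its centre, half-way up; z is its upright axis.
- jar_mid (a point): The loose preserve jar: squat amber glass jar with a white paper band and a flat metal screw lid, 64 mm diameter, 76 mm high, about 0.22 kg. The point is its centre, half-way up; z is its upright axis.
- tin_mid (a point): The loose tea tin: plain square metal tin with a slip lid and a white paper label, 58 x 58 mm, 86 mm high, about 0.15 kg. The point is its centre, half-way up; x and y are square to its sides, z up.
- carton_mid (a point): The loose folding carton: white and brown cardboard packet standing upright, 40 mm deep (x) by 62 mm wide (y) by 84 mm high (z), about 0.14 kg. The point is its centre, half-way up.
- can_place (a point): Fixed cardboard tray holding 2 slim cans (92 mm high). Point: centre of its empty 71 x 71 mm front place, on the inner floor, 3 mm over the counter; x: back along the row, y: across, z: up. Lip and sides here are 15 mm high over the counter; 9 mm play round the product on all sides, the next one close behind, so grip across (along y). From mid next product the sides are 34 mm high.
- jar_place (a point): Fixed cardboard tray holding 2 squat jars (76 mm high). Point: centre of its empty 82 x 82 mm front place, on the inner floor, 3 mm over the counter; x: back along the row, y: across, z: up. Lip and sides here are 15 mm high over the counter; 9 mm play round the product on all sides, the next one close behind, so grip across (along y). From mid next product the sides are 34 mm high.
- tin_place (a point): Fixed cardboard tray holding 2 square tins (86 mm high). Point: centre of its empty 76 x 76 mm front place, on the inner floor, 3 mm over the counter; x: back along the row, y: across, z: up. Lip and sides here are 15 mm high over the counter; 9 mm play round the product on all sides, the next one close behind, so grip across (along y). From mid next product the sides are 34 mm high.
- carton_place (a point): Fixed cardboard tray holding 3 cartons (84 mm high, 62 mm along y). Point: centre of its empty 58 (x) x 80 (y) mm front place, on the inner floor, 3 mm over the counter; x: back along the row, y: across, z: up. Lip and sides here are 15 mm high over the counter; 9 mm play round the product on all sides, the next one close behind, so grip across (along y). From mid next product the sides are 34 mm high.
- sauce_bottle: Bystander: loose green glass sauce bottle standing at the right end of the counter, 58 mm diameter, 170 mm high, origin under its centre. Not to be moved.
- tape_dispenser: Bystander: loose black desk tape dispenser at the left end of the counter, 150 x 56 mm, 90 mm high, origin under its centre. Not to be moved.
Mind the look-alikes: they are no part of the job. What is shaped like the part that bears tin_place but turquoise or yellow is not meant.

How it is judged:
By the outcome, as a careful person would: the job done as asked, in the order asked, and still so for the second after the job is handed in, with the robot touching nothing.
It also fails if it takes over 104 s, if anything falls off the work surface, if the arm or the gripper's body presses on something with over 40 N, if the wrist force passes 120 N, or if a joint passes its speed limit or range.

ROBOT

A 7-joint arm with a two-finger parallel gripper is mounted at the origin on the work surface. World frame = base frame: x ahead of the robot, y to its left, z up, the work surface at z = 0. Lengths are in mm, angles in rad, forces in N, time in s.
With the tool pointing down it reaches from about 400 to 900 mm from the base axis. Payload 5.5 kg.
Tool frame: the origin (TCP) lies between the finger pads; the fingertips stand 14 mm ahead of it and the grasp point (between the pads) lies 5 mm behind it; x points along the fingers, y is the direction in which the jaws open and shut, and the axes are right-handed (so a half turn about x gives the same grasp; the last joint's range is limited). The gripper opens to 92 mm and grips with 3 to 60 N. Pads are 19 mm wide; open, the fingers measure 130 mm over their backs; the gripper's body (75 mm by 190 mm) begins 47 mm behind the grasp point.
Start: joints at [1.507, 0.501, -0.427, 1.55, 0.221, 1.138, -0.21], TCP at [208.692, -615.587, 240.729] pointing down, gripper open.
Joint ranges: [-2.88, 2.88], [-0.31, 2.03], [-1.54, 1.56], [0.2, 2.42], [-1.41, 4.55], [0.19, 2.02], [-2.57, 2.57]. Speed limits (rad/s): [2.57, 2.57, 3.14, 3.14, 3.14, 3.14, 3.14].

INTERFACE

Orientations are given as a unit quaternion [w, x, y, z].
In Python, from plant import status, vision, robot gives the robot as it stands.
- The arm moves only by the shell command python3 -m inch 'ROWS' [OPENING] [FORCE]. ROWS is JSON, a list of rows, each an object of numbers: "tx", "ty", "tz": the shift along the tool's x, y, z in m; "roll": the turn about the tool's x in rad. In form: [{"tx": .., "ty": .., "tz": .., "roll": ..}, ...]. A call has exactly 5 rows; each row shifts and turns the commanded pose from where the row before left it, along the tool's axes as they then stand; what a row does not reach is not made up. A row lasts 1/10 s, in which the tool goes at most 50 mm and 8.59 degrees, less where a joint would pass 70% of its speed; a pose out of reach is approached as far as the arm can. A call is refused whole if a number of a shift passes 0.05 or a number of a turn 0.15, either way. A call with a gripper value outside its range is refused whole. OPENING is the finger opening in m, from 0 to 0.0918, set as the call begins (- or left out, the last holds). The fingers move at their own pace and stop on an object; FORCE is the grip in N (left out, the last holds). Time passes only in rows, so rows that do not move let the fingers close, or fill a call up. It gives the time, the measured TCP pose, the force and the opening at its end, in the units of the state.
- status.get_obs(): the state, without advancing time (a new reading comes with each control period).
- vision.capture(name): name is "scene" or "top"; returns a dict with "pixels" (480x640x3 uint8, red, green, blue), "depth" (480x640 float32, mm along the optical axis (not along the pixel's ray), 0 where there is no reading), "intrinsics" (3x3 intrinsics, pixels), "distortion" ([k1, k2, p1, p2, k3] as OpenCV has them; the pictures are not rectified), "extrinsics" (4x4, takes a point from camera to world coordinates). Camera axes: x right, y up, looking along -z (the intrinsics and any distortion apply to the point x, -y, -z); pixel columns grow to the right and rows downward; lengths in mm; the calibration is good to about 2 mm. A picture is of the moment at which its call begins.
- robot.close_job(): hands the job in, once; it reports no verdict.
The state is a dict: "clock": time; "joints": joint angles; "qd": joint speeds; "effort": joint torques, N m; "eef_pos": TCP position; "tool_rot": TCP orientation; "force": force on the tool from outside, world axes, zero at the start; "torque": the same for the moment, N m; "opening": opening from 0.0 (shut) to 1.0 (fully open).
Only numpy, scipy, OpenCV 4.12 (cv2) and the standard library are available. Lean on these libraries where they do the work, as an engineer would, in place of code of your own. Each camera call takes 0.05 s, during which the arm holds its last target. There are 200 camera calls.

## Working session

There is one attempt and no reset: what is moved stays moved. The work goes in short steps, Python scripts to look and compute and a shell command to move; the robot and the scene stay as the last step left them, time stands still between calls to the robot, and variables do not carry over. Pictures are saved under pics/ and viewed, about 12 in all and at most 16, crops included, and the job is handed in when it is done.

```bash
mkdir -p pics; ls
cat > h.py <<'E'
import numpy as np, cv2, sys
from plant import status, vision, robot
def cap(n):
    c=vision.capture(n)
    return c
def save(c,f,box=None,scale=1):
    im=c["pixels"][:,:,::-1]
    if box: x0,y0,x1,y1=box; im=im[y0:y1,x0:x1]
    if scale!=1: im=cv2.resize(im,None,fx=scale,fy=scale,interpolation=cv2.INTER_CUBIC)
    cv2.imwrite(f,im)
def rays(c,uv):
    K=np.array(c["intrinsics"],float);d=np.array(c["distortion"],float);E=np.array(c["extrinsics"],float)
    p=cv2.undistortPoints(np.array(uv,float).reshape(-1,1,2),K,d).reshape(-1,2)
    r=np.c_[p[:,0],-p[:,1],-np.ones(len(p))]
    return E[:3,3],r@E[:3,:3].T
def onz(c,uv,z):
    o,r=rays(c,uv)
    return o+r*((z-o[2])/r[:,2])[:,None]
def cloud(c):
    h,w=c["depth"].shape
    u,v=np.meshgrid(np.arange(w),np.arange(h))
    o,r=rays(c,np.c_[u.ravel(),v.ravel()])
    P=(o+r*c["depth"].reshape(-1,1)).reshape(h,w,3)
    P[c["depth"]==0]=np.nan
    return P
E
python3 - <<'E'
from h import *
import pickle
for n in("scene","top"):
    c=cap(n); save(c,f"pics/{n}0.png"); pickle.dump(c,open(n+"0.pkl","wb"))
    print(n,np.round(c["extrinsics"],3).tolist(),np.round(c["intrinsics"],1).tolist(),c["distortion"])
print(status.get_obs())
E
```

```text
pics
scene [[-0.637, -0.472, 0.609, 1442.047], [0.77, -0.366, 0.522, 853.824], [-0.024, 0.802, 0.597, 1100.378], [0.0, 0.0, 0.0, 1.0]] [[599.9, 0.0, 318.2], [0.0, 599.9, 245.0], [0.0, 0.0, 1.0]] [-0.19744418  0.          0.          0.          0.        ]
top [[-0.006, 0.987, -0.161, 178.037], [-1.0, -0.008, -0.01, -60.449], [-0.012, 0.16, 0.987, 1448.931], [0.0, 0.0, 0.0, 1.0]] [[444.7, 0.0, 318.8], [0.0, 444.7, 240.5], [0.0, 0.0, 1.0]] [-0.10931545  0.          0.          0.          0.        ]
{'clock': 0.1, 'joints': array([ 1.50718476,  0.5017054 , -0.42681507,  1.55130846,  0.22079928,
        1.1383004 , -0.21026369]), 'qd': array([-0.00095655, -0.00065734, -0.00155475, -0.00350913,  0.00129103,
        0.00187616, -0.00019666]), 'effort': array([-1.11998641e-02, -5.67875898e+01, -5.83831206e+00, -2.79914510e+01,
       -6.89441012e-02,  2.41522811e-02,  4.57216481e-05]), 'eef_pos': array([ 208.44417011, -615.05539891,  239.82864154]), 'tool_rot': array([-0.11447533, -0.69760611, -0.11564657,  0.69775854]), 'force': array([-0.34394255,  0.36628366,  0.40793086]), 'torque': array([ 0.02892072, -0.07713245,  0.01361262]), 'opening': 0.9951761424361499}
```

View pics/scene0.png

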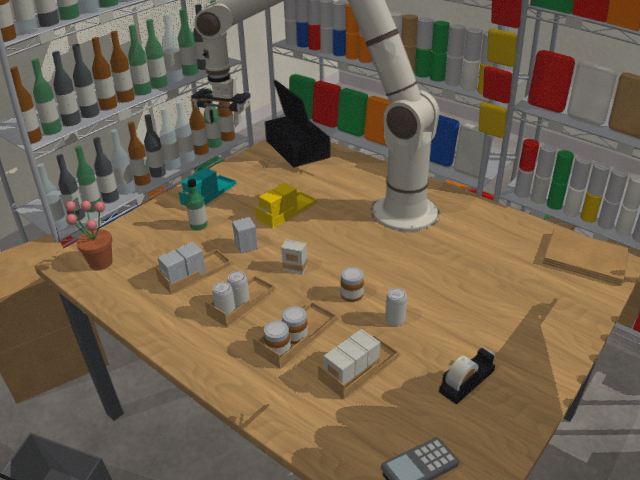

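View pics/top0.png

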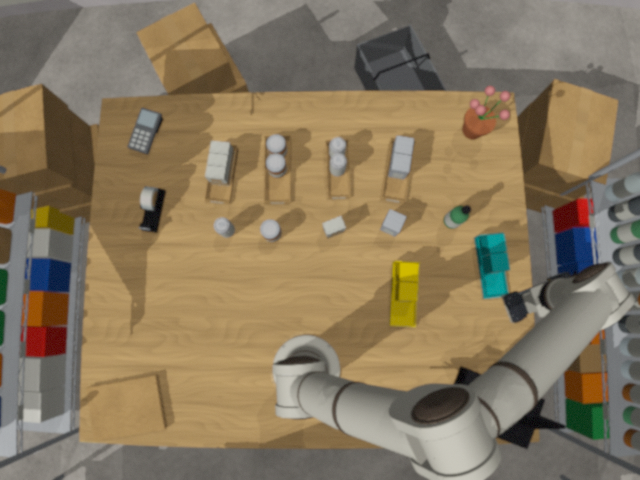

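The scene view shows the loose tin (245,235), carton (294,256), jar (352,284) and can (396,307). The cardboard trays are tins (180,265), cans (232,295), jars (290,335) and cartons (355,360). The look-alike trays are turquoise (205,185) and yellow (285,205), and tin_place belongs to the brown cardboard tray, top view (398,165). Next I'll confirm this in an enlarged crop and segment by height.

Run:
```python
from h import *
import pickle
c=pickle.load(open("top0.pkl","rb")); s=pickle.load(open("scene0.pkl","rb"))
save(c,"pics/topcrop.png",(130,120,500,245),2.15)
for n,k in(("top",c),("scene",s)):
    P=cloud(k); z=P[...,2]
    m=((z>45)&(z<200)&(P[...,0]>330)&(P[...,0]<800)&(abs(P[...,1])<650)).astype(np.uint8)
    N,l,st,ce=cv2.connectedComponentsWithStats(m)
    for i in range(1,N):
        if st[i,4]<25: continue
        Q=P[l==i]; zt=np.nanpercentile(Q[:,2],90); T=Q[Q[:,2]>zt-8]
        r=cv2.minAreaRect(T[:,:2].astype(np.float32))
        print(n,np.round(ce[i]),st[i,4],"ztop",round(zt,1),"med",np.round(T.mean(0)[:2],1),"rect",np.round(r[0],1),np.round(r[1],1),round(r[2],1))
```

```text
top [504. 115.] 93 ztop 197.2 med [ 772.9 -622.3] rect [ 774.3 -621.9] [28.2 29.1] 22.8
top [479. 126.] 486 ztop 97.5 med [ 779.3 -581. ] rect [ 774.2 -579.7] [102.6  51.4] 89.6
top [276. 153.] 661 ztop 84.3 med [691.5  93. ] rect [690.3  91.1] [121.9  58.9] 1.0
top [402. 155.] 718 ztop 94.7 med [ 679.2 -316.5] rect [ 680.6 -317.7] [ 59.  120.6] 79.1
top [337. 154.] 521 ztop 100.4 med [ 681.9 -107.8] rect [ 682.5 -107.6] [ 48.3 100.6] 89.0
top [218. 161.] 878 ztop 91.5 med [667.1 281.4] rect [668.  282.1] [ 65.6 127.4] 82.3
top [150. 198.] 420 ztop 91.1 med [549.8 508.9] rect [550.1 509.3] [37.6 52.8] 80.5
top [458. 215.] 393 ztop 170.4 med [ 477.1 -484.4] rect [ 477.5 -485.8] [22.5 23.8] 87.2
top [393. 221.] 383 ztop 91.7 med [ 461.5 -281.6] rect [ 461.4 -281.8] [57.3 59.2] 62.6
top [223. 226.] 275 ztop 97.4 med [451.2 259. ] rect [451.4 259. ] [45.4 48.1] 29.0
top [333. 226.] 299 ztop 89.6 med [448.5 -92. ] rect [449.  -91.8] [41.2 62.2] 21.6
top [270. 229.] 334 ztop 81.7 med [440.7 110.4] rect [441.  109.8] [58.7 58.5] 41.7
top [145. 226.] 66 ztop 56.6 med [458.  522.8] rect [458.
[... 743 characters left out ...]
 [180. 260.] 1079 ztop 92.1 med [ 685.  -311.5] rect [ 681.3 -315.9] [ 69.6 120.8] 80.0
scene [352. 278.] 468 ztop 79.8 med [443.1 113.6] rect [442.4 113.4] [61.5 60. ] 40.0
scene [229. 290.] 953 ztop 98.5 med [ 687.5 -103.9] rect [ 686.2 -105.8] [ 55.4 102.5] 89.0
scene [396. 301.] 492 ztop 95.2 med [455.7 263. ] rect [452.5 262. ] [54.  48.8] 31.6
scene [284. 328.] 1243 ztop 82.3 med [694.7  97.8] rect [691.5  96.3] [132.4  63.6] 0.8
scene [350. 356.] 1773 ztop 89.2 med [671.6 284.9] rect [669.1 284.4] [ 65.4 126.6] 82.8
scene [486. 353.] 134 ztop 53.3 med [458.8 526.7] rect [458.6 526.1] [39.8 25.7] 80.9
scene [461. 372.] 794 ztop 89.4 med [556.7 511.6] rect [556.6 509.9] [40.6 54.8] 84.1
```

View pics/topcrop.png

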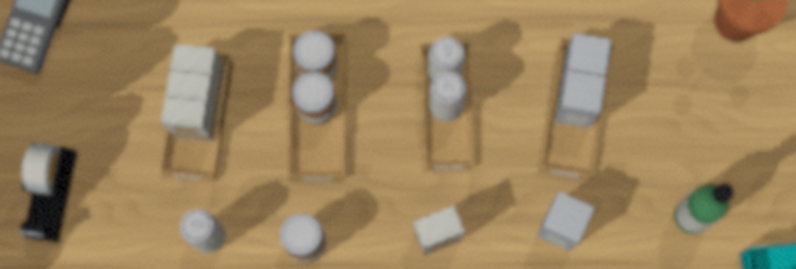

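The crop confirms four cardboard trays: cartons (crop 195,110), jars (315,100), cans (448,100) and tins (580,95). The tin tray is the brown one, and the yellow and turquoise look-alikes are out of it. Next I'll get the place poses from the rows and check them by overlaying on the image.

```bash
cat > m.py <<'E'
from h import *
H=dict(can=92,jar=76,tin=86,carton=84)
D=dict(can=53,jar=64,tin=58,carton=40); N=dict(can=2,jar=2,tin=2,carton=3)
def proj(c,P):
    K=np.array(c["intrinsics"],float);d=np.array(c["distortion"],float);E=np.array(c["extrinsics"],float)
    q=(np.array(P,float)-E[:3,3])@E[:3,:3]; q=q*[1,-1,-1]
    return cv2.projectPoints(q,np.zeros(3),np.zeros(3),K,d)[0].reshape(-1,2)
def tops(c,lo=45,x=(330,800)):
    """list of (centre,size,angle,px) of upper faces, cast on plane at nominal height"""
    P=cloud(c); z=P[...,2]; out=[]
    m=((z>lo)&(z<200)&(P[...,0]>x[0])&(P[...,0]<x[1])&(abs(P[...,1])<420)).astype(np.uint8)
    n,l,st,ce=cv2.connectedComponentsWithStats(m)
    for i in range(1,n):
        if st[i,4]<100: continue
        zt=np.nanmedian(z[(l==i)&(z>np.nanpercentile(z[l==i],60))])
        t=(l==i)&(z>zt-6)
        v,u=np.nonzero(t)
        h=min(H.values(),key=lambda a:abs(a+4-zt))
        Q=onz(c,np.c_[u,v],h)[:,:2]
        r=cv2.minAreaRect(Q.astype(np.float32)); out.append((zt,h,Q.mean(0),r,ce[i]))
    return out
E
python3 - <<'E'
from m import *
import pickle
c=pickle.load(open("top0.pkl","rb")); s=pickle.load(open("scene0.pkl","rb"))
for n,k in(("top",c),("scene",s)):
    P=cloud(k); w=P[(abs(P[...,0]-530)<15)&(P[...,1]<200)&(P[...,1]>170)&(abs(P[...,2])<30)]; print(n,"table z",np.nanmedian(w[:,2]))
    for zt,h,q,r,ce in tops(k): print(n,np.round(ce),round(zt,1),h,np.round(q,1),"rect",np.round(r[0],1),np.round(r[1],1),round(r[2],1))
rows=dict(can=(682.5,-107.6,-1),jar=(690.8,92,1),tin=(680.8,-317,-10.7),carton=(668,282.5,-7.5))
im=cv2.resize(c["pixels"][:,:,::-1],None,fx=4,fy=4,interpolation=cv2.INTER_CUBIC)
for n,(x,y,a) in rows.items():
    a=np.radians(a); ax=np.array([np.cos(a),np.sin(a)]); ay=np.array([-ax[1],ax[0]])
    L=dict(can=104,jar=124,tin=119,carton=124)[n]
    p=np.array([x,y])-ax*(L/2+9+D[n]/2); W=dict(can=71,jar=82,tin=76,carton=80)[n]/2; X=D[n]/2+9
    print(n,"place",np.round(p,1))
    q=proj(c,[[*(p+i*X*ax+j*W*ay),15] for i,j in((-1,-1),(1,-1),(1,1),(-1,1))])
    cv2.polylines(im,[np.int32((q+.5)*4)],True,(0,0,255),1)
cv2.imwrite("pics/ov.png",im[520:840,800:1680][:, :][:, :880] if 0 else cv2.resize(im[540:840,780:1680],(800,267)))
E
```

```text
top table z 1.9848050891358753
top [276. 153.] 82.9 76 [693.7  93.6] rect [691.8  91.5] [124.1  59.1] 1.0
top [402. 155.] 93.1 92 [ 679.3 -316.6] rect [ 679.1 -317. ] [ 58.1 120. ] 80.0
top [337. 154.] 98.7 92 [ 684.3 -107.8] rect [ 684.8 -107.9] [48.3 98.3] 89.4
top [218. 161.] 90.4 86 [668.6 282.1] rect [668.2 282.8] [ 64.4 127.8] 83.4
top [393. 221.] 90.2 86 [ 462.1 -281.9] rect [ 461.9 -282. ] [57.9 58.4] 64.5
top [223. 226.] 95.8 92 [451.7 259.7] rect [451.7 259.8] [46.3 47.6] 64.8
top [333. 226.] 88.5 84 [449.1 -91.8] rect [449.  -91.8] [40.9 61.9] 20.5
top [270. 229.] 79.6 76 [441.  110.8] rect [441.1 110.9] [61. 57.] 0.5
scene table z 1.3918223717923865
scene [244. 229.] 85.5 84 [ 464.9 -277.1] rect [ 465.3 -277.3] [66.9 59.5] 64.4
scene [294. 250.] 85.5 84 [449.4 -89.6] rect [451.7 -88.3] [53.9 65.2] 22.2
scene [180. 260.] 90.7 86 [ 682.  -316.5] rect [ 680.9 -315.7] [ 68.1 122.2] 79.1
scene [352. 278.] 78.2 76 [441.7 112.6] rect [443.3 113.7] [63.2 59.2] 37.8
scene [229. 290.] 97.0 92 [ 683.8 -108.7] rect [ 683.6 -107.7] [107.1  54.8] 3.0
scene [396. 301.] 93.4 92 [454.4 262.4] rect [455.5 263. ] [53.5 47.7] 37.7
scene [284. 328.] 81.0 76 [691.1  94.6] rect [690.2  95.6] [ 65.6 129.8] 89.7
scene [350. 356.] 88.0 84 [669.1 283.1] rect [668.3 284.1] [ 66.3 129.3] 83.0
can place [ 595.  -106.1]
jar place [587.8  90.2]
tin place [ 585.  -298.9]
carton place [577.8 294.4]
```

View pics/ov.png

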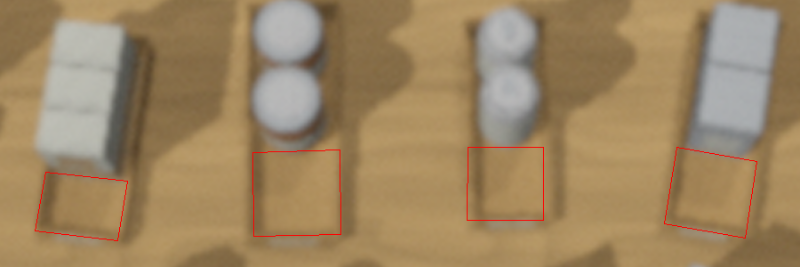

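Run:
```python
from m import *
import pickle
c=pickle.load(open("top0.pkl","rb")); s=pickle.load(open("scene0.pkl","rb"))
pl=dict(can=(595,-106.1,-1),jar=(587.8,90.2,1),tin=(585,-298.9,-10.7),carton=(577.8,294.4,-7.5))
out=[]
for k in(c,s):
    row=[]
    for n,(x,y,a) in pl.items():
        a=np.radians(a); ax=np.array([np.cos(a),np.sin(a)]); ay=np.array([-ax[1],ax[0]]); p=np.array([x,y])
        W=dict(can=71,jar=82,tin=76,carton=80)[n]/2; X=D[n]/2+9
        q=proj(k,[[*(p+i*X*ax+j*W*ay),15] for i,j in((-1,-1),(1,-1),(1,1),(-1,1))])
        m=np.int32(q.mean(0)); r=20 if k is c else 32; S=195//(2*r)
        im=k["pixels"][m[1]-r:m[1]+r,m[0]-r:m[0]+r,::-1]; im=cv2.resize(im,(195,195),interpolation=cv2.INTER_CUBIC)
        im=cv2.convertScaleAbs(im,alpha=1.3); b=im.copy()
        cv2.polylines(im,[np.int32((q-m+r+.5)*195/(2*r))],True,(0,0,255),1)
        row.append(np.vstack([b,im]) if k is c else im)
    out.append(np.hstack(row))
cv2.imwrite("pics/ov2.png",np.vstack(out))
# depth: heights in tray frame
P=np.vstack([cloud(c).reshape(-1,3)-[0,0,2]])
for n,(x,y,a) in pl.items():
    a=np.radians(a); d=P[:,:2]-[x,y]; u=d@[np.cos(a),np.sin(a)]; v=d@[-np.sin(a),np.cos(a)]
    def prof(sel,t,lo,hi):
        return [(int(b),round(float(np.nanmean(P[sel&(t>=b)&(t<b+4),2])),1)) for b in range(lo,hi,4)]
    print(n,"v",prof((abs(u)<22),v,-60,60)); print("  u",prof(abs(v)<25,u,-64,-20))
```

```text
can v [(-60, 0.8), (-56, -0.0), (-52, 0.8), (-48, -0.5), (-44, 15.1), (-40, 3.6), (-36, 3.4), (-32, 2.0), (-28, 4.5), (-24, 2.6), (-20, 3.5), (-16, 2.5), (-12, 2.7), (-8, 4.7), (-4, 3.1), (0, 3.8), (4, 3.4), (8, 3.4), (12, 2.5), (16, 3.2), (20, 2.4), (24, 3.8), (28, 1.9), (32, 7.0), (36, -0.3), (40, -0.5), (44, 0.7), (48, 0.1), (52, 1.0), (56, -0.8)]
  u [(-64, 1.0), (-60, 0.2), (-56, -0.2), (-52, -0.0), (-48, 0.7), (-44, -1.2), (-40, 7.6), (-36, 12.1), (-32, 4.5), (-28, 4.0), (-24, 2.0)]
jar v [(-60, 0.6), (-56, -0.7), (-52, -1.0), (-48, -1.0), (-44, 0.0), (-40, 7.5), (-36, 3.4), (-32, 3.4), (-28, 2.2), (-24, 2.4), (-20, 3.5), (-16, 2.8), (-12, 3.4), (-8, 2.7), (-4, 3.6), (0, 3.3), (4, 2.4), (8, 1.9), (12, 2.4), (16, 2.5), (20, 2.0), (24, 3.8), (28, 2.4), (32, 3.4), (36, 3.3), (40, 3.0), (44, 8.8), (48, 2.0), (52, -0.7), (56, 0.2)]
  u [(-64, -1.0), (-60, -1.2), (-56, -0.0), (-52, 1.3), (-48, 6.8), (-44, 13.2), (-40, 4.9), (-36, 2.6), (-32, 3.0), (-28, 3.4), (-24, 2.2)]
tin v [(-60, 0.7), (-56, 0.2), (-52, 0.6), (-48, 0.3), (-44, 14.6), (-40, 6.0), (-36, 2.4), (-32, 2.9), (-28, 3.4)
[... 222 characters left out ...]
1), (56, -0.2)]
  u [(-64, -0.0), (-60, 1.7), (-56, -0.1), (-52, 1.1), (-48, -0.0), (-44, 3.4), (-40, 11.1), (-36, 11.3), (-32, 3.8), (-28, 3.6), (-24, 2.5)]
carton v [(-60, -0.6), (-56, -1.6), (-52, 0.6), (-48, 6.1), (-44, 10.0), (-40, 4.3), (-36, 1.8), (-32, 3.1), (-28, 4.3), (-24, 1.9), (-20, 2.3), (-16, 2.5), (-12, 2.4), (-8, 3.9), (-4, 3.2), (0, 4.1), (4, 4.0), (8, 2.7), (12, 3.7), (16, 3.6), (20, 3.4), (24, 3.4), (28, 3.6), (32, 3.1), (36, 5.5), (40, 8.9), (44, nan), (48, 1.1), (52, 0.5), (56, -3.2)]
  u [(-64, -0.6), (-60, -0.6), (-56, 0.5), (-52, 0.1), (-48, 0.6), (-44, -1.0), (-40, -0.3), (-36, 0.4), (-32, 8.2), (-28, 12.4), (-24, 2.6)]<stdin>:24: RuntimeWarning: Mean of empty slice
```

View pics/ov2.png

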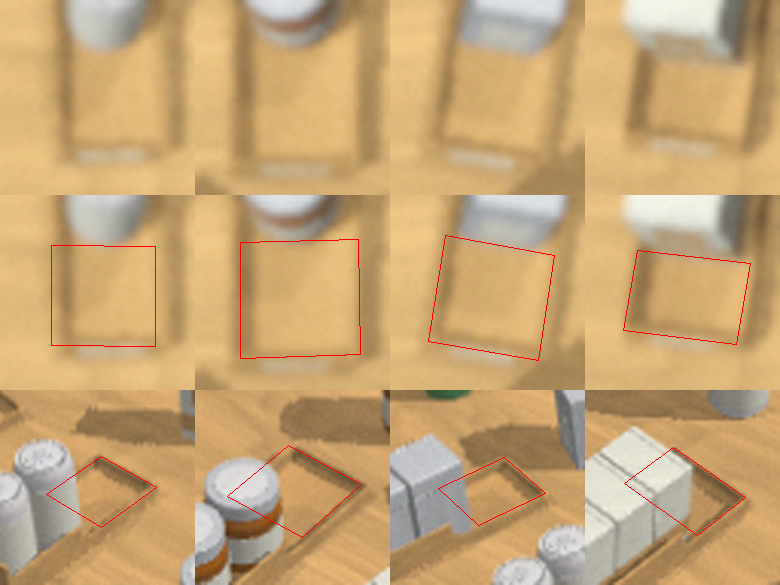

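Run:
```python
from m import *
import pickle
ks=[pickle.load(open(f+"0.pkl","rb")) for f in("top","scene")]
pl=dict(can=(595,-106.1,0),jar=(587.8,90.2,0),tin=(585,-298.9,-10.7),carton=(577.8,294.4,-7.5))
for n,(x,y,a) in pl.items():
  W=dict(can=71,jar=82,tin=76,carton=80)[n]/2+1.5
  for nm,k in zip(("top","scene"),ks):
    P=cloud(k).reshape(-1,3)-[0,0,1.7]
    t=np.radians(a); d=P[:,:2]-[x,y]; u=d@[np.cos(t),np.sin(t)]; v=d@[-np.sin(t),np.cos(t)]
    for sg in(1,-1):
        s=(P[:,2]>9)&(P[:,2]<40)&(u>-W+8)&(u<130)&(abs(v*sg-W)<9)
        if s.sum()<15: print(n,nm,sg,"few",s.sum()); continue
        f=np.polyfit(u[s],v[s],1)
        for _ in range(3):
            r=v[s]-np.polyval(f,u[s]); g=abs(r)<2.5; f=np.polyfit(u[s][g],v[s][g],1)
        print(n,nm,sg,s.sum(),g.sum(),"yaw",round(a+np.degrees(np.arctan(f[0])),2),"v at place",round(f[1],1),"expected",sg*W, "urange",np.round([u[s][g].min(),u[s][g].max()]))
```

```text
can top 1 46 43 yaw 1.07 v at place 33.6 expected 37.0 urange [-27. 118.]
can top -1 53 49 yaw 1.21 v at place -40.3 expected -37.0 urange [-26. 129.]
can scene 1 214 154 yaw 1.06 v at place 35.3 expected 37.0 urange [-28. 129.]
can scene -1 26 20 yaw 0.6 v at place -37.9 expected -37.0 urange [-26. 128.]
jar top 1 71 64 yaw -1.36 v at place 46.2 expected 42.5 urange [-31. 130.]
jar top -1 50 50 yaw -0.5 v at place -37.0 expected -42.5 urange [-33. 127.]
jar scene 1 241 149 yaw -0.28 v at place 49.1 expected 42.5 urange [-33. 129.]
jar scene -1 few 13
tin top 1 60 58 yaw -11.19 v at place 40.3 expected 39.5 urange [-31. 129.]
tin top -1 59 51 yaw -10.34 v at place -39.8 expected -39.5 urange [-30. 128.]
tin scene 1 265 114 yaw -10.35 v at place 40.7 expected 39.5 urange [-24. 130.]
tin scene -1 28 13 yaw 2.27 v at place -35.0 expected -39.5 urange [-25.   7.]
carton top 1 32 24 yaw -7.85 v at place 41.6 expected 41.5 urange [-31.  38.]
carton top -1 119 95 yaw -7.53 v at place -43.6 expected -41.5 urange [-29. 130.]
carton scene 1 284 228 yaw -7.18 v at place 42.8 expected 41.5 urange [-31. 130.]
carton scene -1 few 8
```

```bash
cat > g.py <<'E'
import sys
from h import *
from scipy.spatial.transform import Rotation as Ro
# usage: g.py x y z jawdeg   (world mm) -> tool-axis deltas; shifts computed for the CURRENT axes and for axes after the roll
x,y,z,a=map(float,sys.argv[1:5]); o=status.get_obs()
R=Ro.from_quat(np.roll(o["tool_rot"],-1)).as_matrix(); p=o["eef_pos"]
cur=np.degrees(np.arctan2(R[1,1],R[0,1])); d=(a-cur+90)%180-90
r=-np.radians(d); D=np.array([x,y,z])-p
R2=R@Ro.from_rotvec([r,0,0]).as_matrix()
print("clock",round(o["clock"],1),"tcp",np.round(p,1),"jaw",round(cur,1),"down",np.round(R[:,0],3),"q7",round(o["joints"][6],2),"open",round(o["opening"],3),"F",np.round(o["force"],1))
print("roll",round(r,3),"delta now",np.round(D@R/1000,4),"after roll",np.round(D@R2/1000,4))
E
python3 g.py 462 -282 240 64.5
```

```text
clock 0.1 tcp [ 208.4 -615.1  239.8] jaw -71.3 down [-0.     0.002 -1.   ] q7 -0.21 open 0.995 F [-0.3  0.4  0.4]
roll 0.772 delta now [ 2.000e-04 -2.340e-01 -3.471e-01] after roll [ 2.000e-04 -4.098e-01 -8.550e-02]
```

```bash
python3 -m inch '[{"ty":-0.0234,"tz":-0.0347},{"ty":-0.0234,"tz":-0.0347},{"ty":-0.0234,"tz":-0.0347},{"ty":-0.0234,"tz":-0.0347},{"ty":-0.0234,"tz":-0.0347}]' 0.0918 15
python3 -m inch '[{"ty":-0.0234,"tz":-0.0347},{"ty":-0.0234,"tz":-0.0347},{"ty":-0.0234,"tz":-0.0347},{"ty":-0.0234,"tz":-0.0347},{"ty":-0.0234,"tz":-0.0347}]'
python3 -m inch '[{"roll":0.145},{"roll":0.145},{"roll":0.145},{"roll":0.145},{"roll":0.145}]'
python3 -m inch '[{"roll":0.047},{},{},{},{}]'
python3 g.py 462 -282 140 64.5
```

```text
clock 0.1 tcp [ 208.4 -615.1  239.8] jaw -71.3 down [-0.     0.002 -1.   ] q7 -0.21 open 0.995 F [-0.3  0.4  0.4]
roll 0.772 delta now [ 0.1002 -0.2338 -0.3471] after roll [ 0.1002 -0.4096 -0.0856]validation failed for argument at $[0]...
validation failed for argument at $[0]...
validation failed for argument at $[0]...
validation failed for argument at $[0]...
```

```bash
python3 -m inch '[{"tx":0,"ty":-0.0234,"tz":-0.0347,"roll":0},{"tx":0,"ty":-0.0234,"tz":-0.0347,"roll":0},{"tx":0,"ty":-0.0234,"tz":-0.0347,"roll":0},{"tx":0,"ty":-0.0234,"tz":-0.0347,"roll":0},{"tx":0,"ty":-0.0234,"tz":-0.0347,"roll":0}]' 0.0918 15
python3 -m inch '[{"tx":0,"ty":-0.0234,"tz":-0.0347,"roll":0},{"tx":0,"ty":-0.0234,"tz":-0.0347,"roll":0},{"tx":0,"ty":-0.0234,"tz":-0.0347,"roll":0},{"tx":0,"ty":-0.0234,"tz":-0.0347,"roll":0},{"tx":0,"ty":-0.0234,"tz":-0.0347,"roll":0}]'
python3 -m inch '[{"tx":0,"ty":0,"tz":0,"roll":0.145},{"tx":0,"ty":0,"tz":0,"roll":0.145},{"tx":0,"ty":0,"tz":0,"roll":0.145},{"tx":0,"ty":0,"tz":0,"roll":0.145},{"tx":0,"ty":0,"tz":0,"roll":0.145}]'
python3 -m inch '[{"tx":0,"ty":0,"tz":0,"roll":0.047},{"tx":0,"ty":0,"tz":0,"roll":0},{"tx":0,"ty":0,"tz":0,"roll":0},{"tx":0,"ty":0,"tz":0,"roll":0},{"tx":0,"ty":0,"tz":0,"roll":0}]'
python3 g.py 462 -282 140 64.5
```

```text
clock: 0.6
eef_pos: [336.0, -447.4, 240.4]
tool_rot: [-0.115, -0.698, -0.115, 0.698]
force: [0.3, -0.1, -0.9]
opening: 0.998
clock: 1.1
eef_pos: [462.7, -281.1, 240.5]
tool_rot: [-0.115, -0.698, -0.115, 0.698]
force: [1.1, 0.3, 0.1]
opening: 1.0
clock: 1.6
eef_pos: [461.9, -282.3, 240.3]
tool_rot: [0.142, -0.692, 0.142, 0.693]
force: [-0.1, -0.4, -0.6]
opening: 1.001
clock: 2.1
eef_pos: [462.1, -282.6, 240.6]
tool_rot: [0.156, -0.69, 0.156, 0.69]
force: [-0.0, 0.2, 0.8]
opening: 1.0
clock 2.1 tcp [ 462.1 -282.6  240.6] jaw -115.5 down [-0.  0. -1.] q7 -1.66 open 1.0 F [-0.   0.2  0.8]
roll 0.0 delta now [ 0.1006 -0.0005  0.0003] after roll [ 0.1006 -0.0005  0.0003]
```

```bash
python3 -m inch '[{"tx":0.025,"ty":0,"tz":0,"roll":0},{"tx":0.025,"ty":0,"tz":0,"roll":0},{"tx":0.025,"ty":0,"tz":0,"roll":0},{"tx":0.025,"ty":0,"tz":0,"roll":0},{"tx":0.02,"ty":0,"tz":0,"roll":0}]'
python3 - <<'E'
from h import *
c=cap("scene"); save(c,"pics/t1.png",(180,150,320,290),4)
c=cap("top"); im=c["pixels"][:,:,::-1]; save(c,"pics/t1t.png",(340,180,450,260),4)
a=cv2.imread("pics/t1.png");b=cv2.imread("pics/t1t.png");b=cv2.resize(b,(240,175));a=cv2.resize(a,(540,540));o=np.zeros((540,790,3),np.uint8);o[:,:540]=a;o[:175,545:785]=b;cv2.imwrite("pics/t1.png",o)
E
```

```text
clock: 2.6
eef_pos: [461.7, -282.4, 119.3]
tool_rot: [0.156, -0.689, 0.156, 0.69]
force: [-0.7, 0.2, 0.3]
opening: 1.0
```

View pics/t1.png

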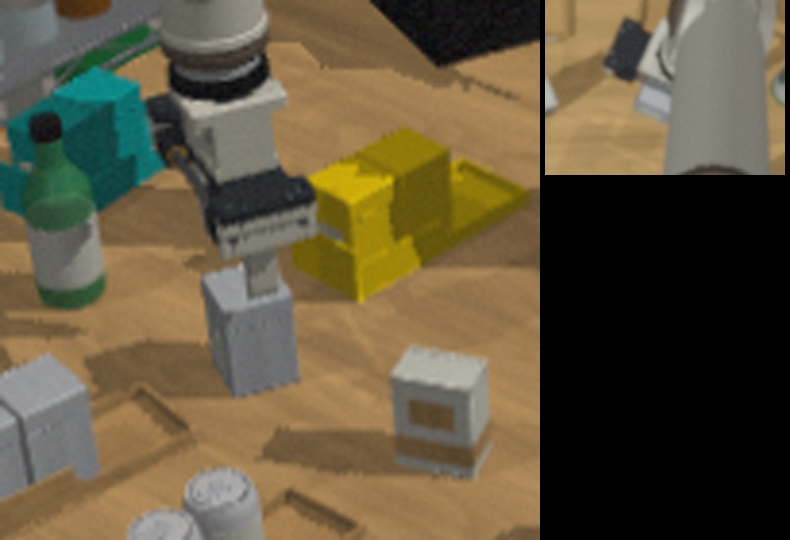

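The near finger (crop 262,280) is centred over the tin's near face (about 261), so alignment is good. Descend and grip.

```bash
python3 -m inch '[{"tx":0.013,"ty":0,"tz":0,"roll":0},{"tx":0.013,"ty":0,"tz":0,"roll":0},{"tx":0.013,"ty":0,"tz":0,"roll":0},{"tx":0.013,"ty":0,"tz":0,"roll":0},{"tx":0.012,"ty":0,"tz":0,"roll":0}]'
python3 -m inch '[{"tx":0,"ty":0,"tz":0,"roll":0},{"tx":0,"ty":0,"tz":0,"roll":0},{"tx":0,"ty":0,"tz":0,"roll":0},{"tx":0,"ty":0,"tz":0,"roll":0},{"tx":0,"ty":0,"tz":0,"roll":0}]' 0.03 15
python3 -m inch '[{"tx":0,"ty":0,"tz":0,"roll":0},{"tx":0,"ty":0,"tz":0,"roll":0},{"tx":0,"ty":0,"tz":0,"roll":0},{"tx":0,"ty":0,"tz":0,"roll":0},{"tx":0,"ty":0,"tz":0,"roll":0}]'
```

```text
clock: 3.2
eef_pos: [462.0, -282.5, 55.6]
tool_rot: [0.156, -0.69, 0.156, 0.69]
force: [0.2, -1.0, -0.2]
opening: 1.0
clock: 3.7
eef_pos: [462.7, -282.8, 57.3]
tool_rot: [-0.156, 0.69, -0.156, -0.689]
force: [0.5, -0.4, 1.2]
opening: 0.631
clock: 4.2
eef_pos: [462.7, -282.8, 57.3]
tool_rot: [-0.156, 0.69, -0.156, -0.689]
force: [-0.2, 0.3, 5.6]
opening: 0.631
```

```bash
python3 -m inch '[{"tx":-0.01,"ty":0,"tz":0,"roll":0},{"tx":-0.02,"ty":0,"tz":0,"roll":0},{"tx":-0.03,"ty":0,"tz":0,"roll":0},{"tx":-0.03,"ty":0,"tz":0,"roll":0},{"tx":-0.02,"ty":0,"tz":0,"roll":0}]'
python3 -m inch '[{"tx":0,"ty":0,"tz":0,"roll":-0.1},{"tx":0,"ty":0,"tz":0,"roll":-0.1},{"tx":0,"ty":0,"tz":0,"roll":-0.058},{"tx":0,"ty":0,"tz":0,"roll":0},{"tx":0,"ty":0,"tz":0,"roll":0}]'
python3 g.py 586 -299 166 79.3
```

```text
clock: 4.7
eef_pos: [462.5, -282.7, 168.8]
tool_rot: [-0.156, 0.69, -0.156, -0.689]
force: [0.6, -0.4, -2.1]
opening: 0.628
clock: 5.2
eef_pos: [461.8, -282.5, 166.7]
tool_rot: [0.067, -0.704, 0.067, 0.704]
force: [0.3, 0.1, -1.3]
opening: 0.628
clock 5.2 tcp [ 461.8 -282.5  166.7] jaw -100.8 down [-0.001  0.    -1.   ] q7 -1.47 open 0.628 F [ 0.3  0.1 -1.3]
roll -0.002 delta now [ 0.0006 -0.0071 -0.1251] after roll [ 0.0006 -0.0069 -0.1251]
```

```bash
python3 -m inch '[{"tx":0,"ty":-0.0014,"tz":-0.025,"roll":0},{"tx":0,"ty":-0.0014,"tz":-0.025,"roll":0},{"tx":0,"ty":-0.0014,"tz":-0.025,"roll":0},{"tx":0,"ty":-0.0014,"tz":-0.025,"roll":0},{"tx":0,"ty":-0.0014,"tz":-0.025,"roll":0}]'
python3 -m inch '[{"tx":0.02,"ty":0,"tz":0,"roll":0},{"tx":0.02,"ty":0,"tz":0,"roll":0},{"tx":0.02,"ty":0,"tz":0,"roll":0},{"tx":0.01,"ty":0,"tz":0,"roll":0},{"tx":0,"ty":0,"tz":0,"roll":0}]'
python3 g.py 586 -299 58 79.3
python3 - <<'E'
from h import *
c=cap("scene"); save(c,"pics/t2.png",(130,190,270,310),5)
E
```

```text
clock: 5.7
eef_pos: [587.0, -299.0, 166.4]
tool_rot: [0.067, -0.704, 0.067, 0.704]
force: [0.7, -0.4, -1.3]
opening: 0.633
clock: 6.2
eef_pos: [584.9, -298.3, 94.8]
tool_rot: [0.067, -0.703, 0.066, 0.705]
force: [-0.6, -0.3, -1.4]
opening: 0.631
clock 6.2 tcp [ 584.9 -298.3   94.8] jaw -100.8 down [-0.003  0.002 -1.   ] q7 -1.59 open 0.631 F [-0.6 -0.3 -1.4]
roll -0.001 delta now [ 0.0368  0.0005 -0.0014] after roll [ 0.0368  0.0005 -0.0014]
```

View pics/t2.png

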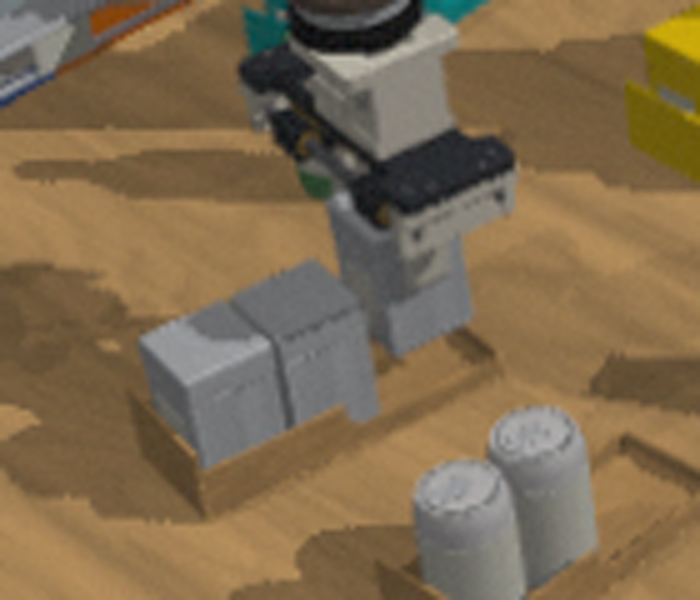

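```bash
python3 -m inch '[{"tx":0.01,"ty":0,"tz":0,"roll":0},{"tx":0.01,"ty":0,"tz":0,"roll":0},{"tx":0.008,"ty":0,"tz":0,"roll":0},{"tx":0.004,"ty":0,"tz":0,"roll":0},{"tx":0,"ty":0,"tz":0,"roll":0}]'
python3 -m inch '[{"tx":0.001,"ty":0,"tz":0,"roll":0},{"tx":0.001,"ty":0,"tz":0,"roll":0},{"tx":0,"ty":0,"tz":0,"roll":0},{"tx":0,"ty":0,"tz":0,"roll":0},{"tx":0,"ty":0,"tz":0,"roll":0}]'
python3 g.py 586 -299 58 79.3
```

```text
clock: 6.75
eef_pos: [585.7, -298.7, 63.7]
tool_rot: [0.066, -0.703, 0.066, 0.705]
force: [-0.8, 0.7, -2.1]
opening: 0.628
clock: 7.25
eef_pos: [586.4, -299.0, 63.0]
tool_rot: [-0.066, 0.704, -0.066, -0.704]
force: [-0.5, -0.4, -2.0]
opening: 0.629
clock 7.2 tcp [ 586.4 -299.    63. ] jaw -100.7 down [ 0. -0. -1.] q7 -1.6 open 0.629 F [-0.5 -0.4 -2. ]
roll -0.0 delta now [0.005  0.0001 0.0004] after roll [0.005  0.0001 0.0004]
```

```bash
python3 -m inch '[{"tx":0.001,"ty":0,"tz":0,"roll":0},{"tx":0.001,"ty":0,"tz":0,"roll":0},{"tx":0,"ty":0,"tz":0,"roll":0},{"tx":0,"ty":0,"tz":0,"roll":0},{"tx":0,"ty":0,"tz":0,"roll":0}]'
python3 -m inch '[{"tx":0.001,"ty":0,"tz":0,"roll":0},{"tx":0,"ty":0,"tz":0,"roll":0},{"tx":0,"ty":0,"tz":0,"roll":0},{"tx":0,"ty":0,"tz":0,"roll":0},{"tx":0,"ty":0,"tz":0,"roll":0}]'
python3 g.py 586 -299 58 79.3
```

```text
clock: 7.75
eef_pos: [586.4, -298.9, 60.7]
tool_rot: [-0.066, 0.704, -0.066, -0.704]
force: [-0.3, 0.7, -1.5]
opening: 0.63
clock: 8.25
eef_pos: [586.5, -299.0, 60.4]
tool_rot: [-0.066, 0.704, -0.066, -0.704]
force: [-3.0, 0.8, 5.7]
opening: 0.631
clock 8.2 tcp [ 586.5 -299.    60.4] jaw -100.7 down [ 0. -0. -1.] q7 -1.61 open 0.631 F [-3.   0.8  5.7]
roll -0.0 delta now [0.0024 0.0001 0.0005] after roll [0.0024 0.0001 0.0005]
```

```bash
python3 -m inch '[{"tx":0,"ty":0,"tz":0,"roll":0},{"tx":0,"ty":0,"tz":0,"roll":0},{"tx":0,"ty":0,"tz":0,"roll":0},{"tx":0,"ty":0,"tz":0,"roll":0},{"tx":0,"ty":0,"tz":0,"roll":0}]' 0.0918
python3 -m inch '[{"tx":-0.02,"ty":0,"tz":0,"roll":0},{"tx":-0.03,"ty":0,"tz":0,"roll":0},{"tx":-0.045,"ty":0,"tz":0,"roll":0},{"tx":-0.045,"ty":0,"tz":0,"roll":0},{"tx":-0.03,"ty":0,"tz":0,"roll":0}]'
python3 g.py 449 -91.5 230 111
python3 - <<'E'
from h import *
c=cap("scene"); save(c,"pics/t3.png",(130,190,270,310),5)
E
```

```text
clock: 8.75
eef_pos: [586.3, -298.9, 59.6]
tool_rot: [0.066, -0.704, 0.066, 0.704]
force: [0.2, -0.1, 0.5]
opening: 0.984
clock: 9.25
eef_pos: [587.5, -299.2, 233.4]
tool_rot: [-0.066, 0.705, -0.066, -0.703]
force: [0.2, 0.1, 0.4]
opening: 1.003
clock 9.2 tcp [ 587.5 -299.2  233.4] jaw -100.7 down [ 0.004 -0.002 -1.   ] q7 -1.53 open 1.003 F [0.2 0.1 0.4]
roll -0.554 delta now [ 0.0026 -0.1783  0.1747] after roll [ 0.0026 -0.2436  0.0549]
```

View pics/t3.png

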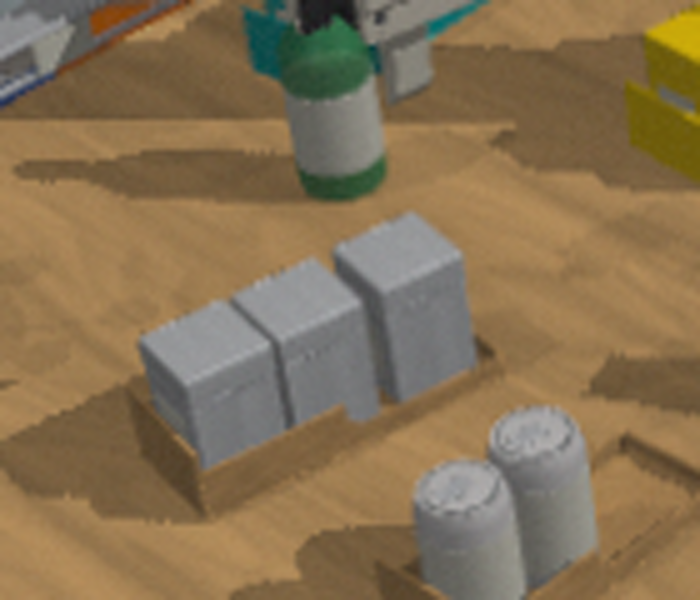

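```bash
python3 -m inch '[{"tx":0,"ty":-0.0178,"tz":0.0175,"roll":0},{"tx":0,"ty":-0.0178,"tz":0.0175,"roll":0},{"tx":0,"ty":-0.0178,"tz":0.0175,"roll":0},{"tx":0,"ty":-0.0178,"tz":0.0175,"roll":0},{"tx":0,"ty":-0.0178,"tz":0.0175,"roll":0}]'
python3 -m inch '[{"tx":0,"ty":-0.0178,"tz":0.0175,"roll":0},{"tx":0,"ty":-0.0178,"tz":0.0175,"roll":0},{"tx":0,"ty":-0.0178,"tz":0.0175,"roll":0},{"tx":0,"ty":-0.0178,"tz":0.0175,"roll":0},{"tx":0,"ty":-0.0178,"tz":0.0175,"roll":0}]'
python3 -m inch '[{"tx":0,"ty":0,"tz":0,"roll":-0.1385},{"tx":0,"ty":0,"tz":0,"roll":-0.1385},{"tx":0,"ty":0,"tz":0,"roll":-0.1385},{"tx":0,"ty":0,"tz":0,"roll":-0.1385},{"tx":0,"ty":0,"tz":0,"roll":0}]'
python3 -m inch '[{"tx":0.03,"ty":0,"tz":0,"roll":0},{"tx":0.03,"ty":0,"tz":0,"roll":0},{"tx":0.03,"ty":0,"tz":0,"roll":0},{"tx":0,"ty":0,"tz":0,"roll":0},{"tx":0,"ty":0,"tz":0,"roll":0}]'
python3 g.py 449 -91.5 55 111
python3 - <<'E'
from m import *
c=cap("scene"); save(c,"pics/c1.png",(240,180,370,290),5)
for zt,h,q,r,ce in tops(c,x=(520,800)):print(np.round(ce),round(zt,1),h,np.round(q,1),"rect",np.round(r[0],1),np.round(r[1],1),round(r[2],1))
E
```

```text
clock: 9.8
eef_pos: [516.1, -194.4, 229.5]
tool_rot: [0.066, -0.704, 0.066, 0.704]
force: [0.3, -0.3, -0.5]
opening: 1.005
clock: 10.3
eef_pos: [446.8, -90.7, 229.6]
tool_rot: [-0.066, 0.704, -0.066, -0.704]
force: [-0.1, -1.2, -0.6]
opening: 1.002
clock: 10.8
eef_pos: [447.4, -91.4, 229.6]
tool_rot: [0.129, 0.695, 0.129, -0.695]
force: [0.0, 0.6, 0.5]
opening: 0.997
clock: 11.3
eef_pos: [447.4, -91.1, 139.9]
tool_rot: [-0.128, -0.695, -0.129, 0.696]
force: [0.6, -0.3, 0.1]
opening: 0.997
clock 11.3 tcp [447.4 -91.1 139.9] jaw -69.1 down [-0.001  0.001 -1.   ] q7 -1.32 open 0.997 F [ 0.6 -0.3  0.1]
roll -0.001 delta now [ 0.0849  0.001  -0.0015] after roll [ 0.0849  0.001  -0.0015]
[189. 256.] 90.3 86 [ 654.2 -311.1] rect [ 648.7 -307.6] [ 71.  185.9] 77.5
[229. 290.] 96.6 92 [ 684.6 -108.2] rect [ 684.3 -106.9] [108.6  56.4] 2.9
[284. 328.] 81.0 76 [691.5  94.6] rect [691.1  95. ] [ 64.4 131.6] 89.7
[351. 356.] 87.9 84 [669.1 283.1] rect [668.7 283.7] [ 65.5 130.1] 83.0
```

View pics/c1.png

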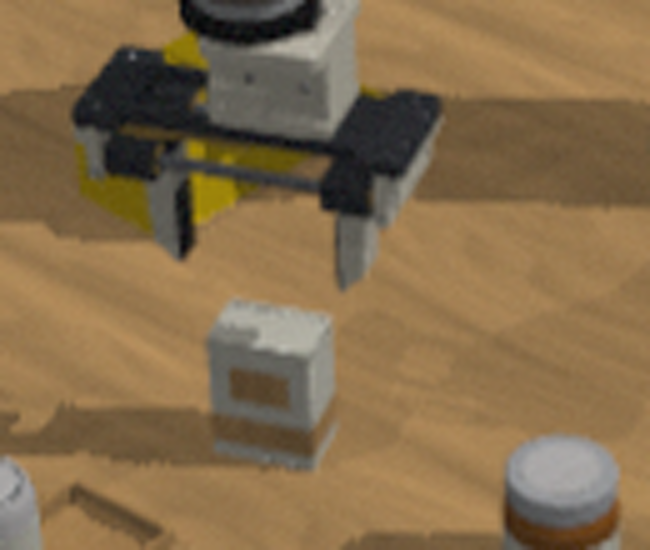

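The open fingers straddle the carton (crop 180–350, carton 210–330). Descend and grip.

```bash
python3 -m inch '[{"tx":0.02,"ty":0,"tz":-0.0015,"roll":0},{"tx":0.02,"ty":0,"tz":0,"roll":0},{"tx":0.02,"ty":0,"tz":0,"roll":0},{"tx":0.015,"ty":0,"tz":0,"roll":0},{"tx":0.01,"ty":0,"tz":0,"roll":0}]'
python3 -m inch '[{"tx":0,"ty":0,"tz":0,"roll":0},{"tx":0,"ty":0,"tz":0,"roll":0},{"tx":0,"ty":0,"tz":0,"roll":0},{"tx":0,"ty":0,"tz":0,"roll":0},{"tx":0,"ty":0,"tz":0,"roll":0}]' 0.035 15
python3 -m inch '[{"tx":0,"ty":0,"tz":0,"roll":0},{"tx":0,"ty":0,"tz":0,"roll":0},{"tx":0,"ty":0,"tz":0,"roll":0},{"tx":0,"ty":0,"tz":0,"roll":0},{"tx":0,"ty":0,"tz":0,"roll":0}]'
python3 -m inch '[{"tx":-0.01,"ty":0,"tz":0,"roll":0},{"tx":-0.02,"ty":0,"tz":0,"roll":0},{"tx":-0.04,"ty":0,"tz":0,"roll":0},{"tx":-0.04,"ty":0,"tz":0,"roll":0},{"tx":-0.02,"ty":0,"tz":0,"roll":0}]'
python3 -m inch '[{"tx":0,"ty":0,"tz":0,"roll":0.1},{"tx":0,"ty":0,"tz":0,"roll":0.1},{"tx":0,"ty":0,"tz":0,"roll":0.1},{"tx":0,"ty":0,"tz":0,"roll":0.1},{"tx":0,"ty":0,"tz":0,"roll":0.096}]'
python3 g.py 578 293.4 185 82.5
```

```text
clock: 11.85
eef_pos: [450.1, -91.4, 55.4]
tool_rot: [0.129, 0.696, 0.128, -0.695]
force: [-0.6, -0.2, 0.2]
opening: 0.998
clock: 12.35
eef_pos: [449.5, -91.1, 55.4]
tool_rot: [0.129, 0.696, 0.129, -0.695]
force: [-0.7, 0.4, 5.8]
opening: 0.673
clock: 12.85
eef_pos: [449.5, -91.1, 55.5]
tool_rot: [0.129, 0.696, 0.129, -0.695]
force: [-1.1, 0.2, 5.8]
opening: 0.676
clock: 13.35
eef_pos: [450.1, -90.8, 188.0]
tool_rot: [0.13, 0.696, 0.129, -0.694]
force: [0.9, -0.4, -1.9]
opening: 0.674
clock: 13.85
eef_pos: [448.4, -90.8, 185.1]
tool_rot: [0.047, -0.705, 0.047, 0.706]
force: [0.4, -0.5, -1.9]
opening: 0.674
clock 13.8 tcp [448.4 -90.8 185.1] jaw -97.6 down [-0.  0. -1.] q7 -1.73 open 0.674 F [ 0.4 -0.5 -1.9]
roll -0.002 delta now [ 0.     -0.398  -0.0775] after roll [ 0.     -0.3978 -0.0784]
```

```bash
python3 -m inch '[{"tx":0,"ty":-0.0398,"tz":-0.0078,"roll":0},{"tx":0,"ty":-0.0398,"tz":-0.0078,"roll":0},{"tx":0,"ty":-0.0398,"tz":-0.0078,"roll":0},{"tx":0,"ty":-0.0398,"tz":-0.0078,"roll":0},{"tx":0,"ty":-0.0398,"tz":-0.0078,"roll":0}]'
python3 -m inch '[{"tx":0,"ty":-0.0398,"tz":-0.0078,"roll":0},{"tx":0,"ty":-0.0398,"tz":-0.0078,"roll":0},{"tx":0,"ty":-0.0398,"tz":-0.0078,"roll":0},{"tx":0,"ty":-0.0398,"tz":-0.0078,"roll":0},{"tx":0,"ty":-0.0398,"tz":-0.0078,"roll":0}]'
python3 -m inch '[{"tx":0.02,"ty":0,"tz":0,"roll":0},{"tx":0.02,"ty":0,"tz":0,"roll":0},{"tx":0.02,"ty":0,"tz":0,"roll":0},{"tx":0.02,"ty":0,"tz":0,"roll":0},{"tx":0,"ty":0,"tz":0,"roll":0}]'
python3 g.py 578 293.4 58 82.5
python3 - <<'E'
from h import *
c=cap("scene"); save(c,"pics/c2.png",(300,270,450,400),5)
E
```

```text
clock: 14.35
eef_pos: [513.1, 102.7, 185.1]
tool_rot: [0.046, -0.706, 0.046, 0.706]
force: [1.0, 0.5, -1.9]
opening: 0.677
clock: 14.85
eef_pos: [577.4, 294.8, 184.8]
tool_rot: [0.046, -0.705, 0.046, 0.706]
force: [0.1, -0.0, -1.9]
opening: 0.672
clock: 15.35
eef_pos: [575.0, 292.0, 101.7]
tool_rot: [0.044, -0.704, 0.047, 0.708]
force: [-1.0, -0.5, -2.5]
opening: 0.672
clock 15.3 tcp [575.  292.  101.7] jaw -97.4 down [-0.006 -0.003 -1.   ] q7 -2.53 open 0.672 F [-1.  -0.5 -2.5]
roll 0.002 delta now [ 0.0437 -0.0019 -0.003 ] after roll [ 0.0437 -0.0019 -0.003 ]
```

View pics/c2.png

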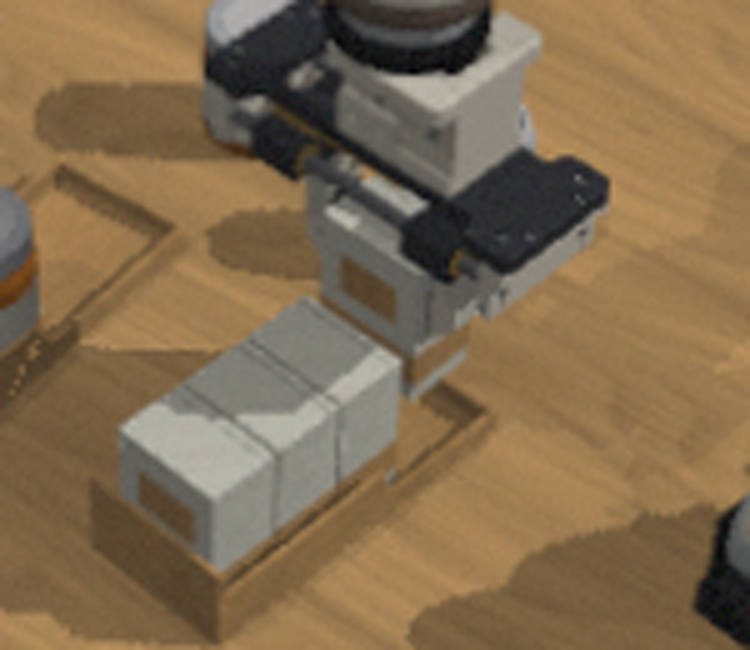

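q7 is at -2.53, near its -2.57 limit. I'll check it settled, higher up.

```bash
python3 -m inch '[{"tx":0,"ty":0,"tz":0,"roll":0},{"tx":0,"ty":0,"tz":0,"roll":0},{"tx":0,"ty":0,"tz":0,"roll":0},{"tx":0,"ty":0,"tz":0,"roll":0},{"tx":0,"ty":0,"tz":0,"roll":0}]'
python3 g.py 578 293.4 58 82.5
python3 -c "
from h import *
print(np.round(status.get_obs()['joints'],3))"
python3 -m inch '[{"tx":-0.02,"ty":0,"tz":0,"roll":0},{"tx":-0.02,"ty":0,"tz":0,"roll":0},{"tx":-0.02,"ty":0,"tz":0,"roll":0},{"tx":-0.02,"ty":0,"tz":0,"roll":0},{"tx":0,"ty":0,"tz":0,"roll":0}]'
python3 -c "
from h import *
print(np.round(status.get_obs()['joints'],3))"
```

```text
clock: 15.9
eef_pos: [577.7, 293.7, 105.2]
tool_rot: [-0.046, 0.706, -0.046, -0.705]
force: [-0.4, 0.1, -2.4]
opening: 0.673
clock 15.9 tcp [577.7 293.7 105.2] jaw -97.4 down [ 0.001  0.    -1.   ] q7 -2.53 open 0.673 F [-0.4  0.1 -2.4]
roll 0.002 delta now [ 0.0472  0.0003 -0.0003] after roll [ 0.0472  0.0003 -0.0003]
[-0.124  0.679 -0.549  1.654  0.422  0.929 -2.531]
clock: 16.4
eef_pos: [579.3, 295.0, 188.1]
tool_rot: [-0.047, 0.707, -0.045, -0.704]
force: [0.8, 0.5, -1.9]
opening: 0.671
[-0.095  0.585 -0.593  1.6    0.362  1.062 -2.487]
```

The cartons carry the label on both faces: the row shows it from the back in the scene view and from the front in the top view. So I'll take the equivalent half-turned grasp, which stays well away from the joint limit.

```bash
python3 -m inch '[{"tx":0,"ty":0,"tz":0,"roll":-0.126},{"tx":0,"ty":0,"tz":0,"roll":-0.126},{"tx":0,"ty":0,"tz":0,"roll":-0.126},{"tx":0,"ty":0,"tz":0,"roll":-0.126},{"tx":0,"ty":0,"tz":0,"roll":-0.126}]'
python3 -m inch '[{"tx":0,"ty":0,"tz":0,"roll":-0.126},{"tx":0,"ty":0,"tz":0,"roll":-0.126},{"tx":0,"ty":0,"tz":0,"roll":-0.126},{"tx":0,"ty":0,"tz":0,"roll":-0.126},{"tx":0,"ty":0,"tz":0,"roll":-0.126}]'
python3 -m inch '[{"tx":0,"ty":0,"tz":0,"roll":-0.126},{"tx":0,"ty":0,"tz":0,"roll":-0.126},{"tx":0,"ty":0,"tz":0,"roll":-0.126},{"tx":0,"ty":0,"tz":0,"roll":-0.126},{"tx":0,"ty":0,"tz":0,"roll":-0.126}]'
python3 -m inch '[{"tx":0,"ty":0,"tz":0,"roll":-0.126},{"tx":0,"ty":0,"tz":0,"roll":-0.126},{"tx":0,"ty":0,"tz":0,"roll":-0.126},{"tx":0,"ty":0,"tz":0,"roll":-0.126},{"tx":0,"ty":0,"tz":0,"roll":-0.126}]'
python3 -m inch '[{"tx":0,"ty":0,"tz":0,"roll":-0.126},{"tx":0,"ty":0,"tz":0,"roll":-0.126},{"tx":0,"ty":0,"tz":0,"roll":-0.126},{"tx":0,"ty":0,"tz":0,"roll":-0.126},{"tx":0,"ty":0,"tz":0,"roll":-0.118}]'
python3 -m inch '[{"tx":0,"ty":0,"tz":0,"roll":0},{"tx":0,"ty":0,"tz":0,"roll":0},{"tx":0,"ty":0,"tz":0,"roll":0},{"tx":0,"ty":0,"tz":0,"roll":0},{"tx":0,"ty":0,"tz":0,"roll":0}]'
python3 g.py 578 293.4 105 82.5
python3 -c "
from h import *
print(np.round(status.get_obs()['joints'],3))"
```

```text
clock: 16.9
eef_pos: [577.0, 293.3, 183.4]
tool_rot: [-0.177, -0.684, -0.177, 0.685]
force: [0.3, 0.0, -1.6]
opening: 0.677
clock: 17.4
eef_pos: [577.1, 293.2, 183.4]
tool_rot: [-0.38, -0.596, -0.38, 0.597]
force: [-0.5, 0.3, -1.5]
opening: 0.669
clock: 17.9
eef_pos: [577.1, 293.3, 183.4]
tool_rot: [0.546, 0.448, 0.547, -0.449]
force: [0.9, -0.3, -2.3]
opening: 0.675
clock: 18.4
eef_pos: [577.2, 293.3, 183.4]
tool_rot: [0.658, 0.257, 0.659, -0.258]
force: [-0.0, -0.5, -1.9]
opening: 0.673
clock: 18.9
eef_pos: [577.2, 293.3, 183.3]
tool_rot: [0.705, 0.044, 0.706, -0.044]
force: [-1.0, 0.1, -2.0]
opening: 0.676
clock: 19.4
eef_pos: [577.6, 293.7, 184.8]
tool_rot: [0.706, 0.046, 0.705, -0.046]
force: [-0.3, 0.1, -2.1]
opening: 0.672
clock 19.4 tcp [577.6 293.7 184.8] jaw 82.6 down [ 0. -0. -1.] q7 0.32 open 0.672 F [-0.3  0.1 -2.1]
roll 0.001 delta now [ 0.0798 -0.0002  0.0004] after roll [ 0.0798 -0.0002  0.0004]
[ 0.247  0.882 -1.238  1.591  0.859  1.302  0.318]
```

```bash
python3 -m inch '[{"tx":0.025,"ty":0,"tz":0,"roll":0},{"tx":0.025,"ty":0,"tz":0,"roll":0},{"tx":0.025,"ty":0,"tz":0,"roll":0},{"tx":0.02,"ty":0,"tz":0,"roll":0},{"tx":0.01,"ty":0,"tz":0,"roll":0}]'
python3 -m inch '[{"tx":0.01,"ty":0,"tz":0,"roll":0},{"tx":0.006,"ty":0,"tz":0,"roll":0},{"tx":0.002,"ty":0,"tz":0,"roll":0},{"tx":0,"ty":0,"tz":0,"roll":0},{"tx":0,"ty":0,"tz":0,"roll":0}]'
python3 g.py 578 293.4 58.4 82.5
python3 - <<'E'
from h import *
c=cap("scene"); save(c,"pics/c3.png",(300,270,450,400),5)
E
```

```text
clock: 19.9
eef_pos: [576.9, 292.9, 77.7]
tool_rot: [0.705, 0.045, 0.706, -0.046]
force: [-0.7, -0.7, -2.0]
opening: 0.674
clock: 20.4
eef_pos: [577.9, 294.0, 62.5]
tool_rot: [0.706, 0.046, 0.705, -0.045]
force: [0.2, -0.3, -1.4]
opening: 0.672
clock 20.4 tcp [577.9 294.   62.5] jaw 82.6 down [ 0.001  0.001 -1.   ] q7 0.24 open 0.672 F [ 0.2 -0.3 -1.4]
roll 0.002 delta now [ 0.0041 -0.0006  0.0002] after roll [ 0.0041 -0.0006  0.0002]
```

View pics/c3.png

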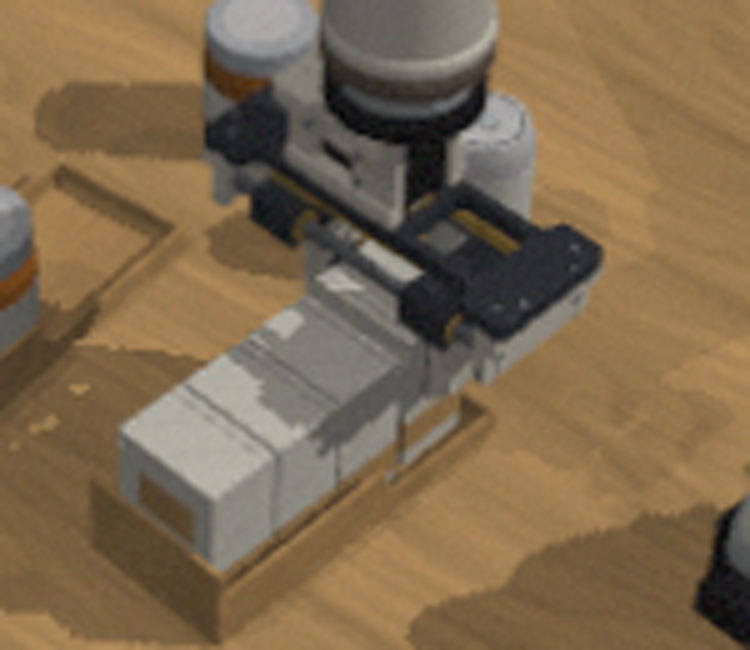

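```bash
python3 -m inch '[{"tx":0.001,"ty":0,"tz":0,"roll":0},{"tx":0.001,"ty":0,"tz":0,"roll":0},{"tx":0.001,"ty":0,"tz":0,"roll":0},{"tx":0,"ty":0,"tz":0,"roll":0},{"tx":0,"ty":0,"tz":0,"roll":0}]'
python3 -m inch '[{"tx":0.001,"ty":0,"tz":0,"roll":0},{"tx":0,"ty":0,"tz":0,"roll":0},{"tx":0,"ty":0,"tz":0,"roll":0},{"tx":0,"ty":0,"tz":0,"roll":0},{"tx":0,"ty":0,"tz":0,"roll":0}]'
python3 g.py 578 293.4 58.4 82.5
```

```text
clock: 20.95
eef_pos: [577.5, 293.7, 58.7]
tool_rot: [0.706, 0.045, 0.706, -0.045]
force: [-0.1, 0.2, -1.4]
opening: 0.673
clock: 21.45
eef_pos: [577.6, 293.7, 58.6]
tool_rot: [0.706, 0.045, 0.705, -0.046]
force: [-2.3, -2.3, 5.5]
opening: 0.677
clock 21.4 tcp [577.6 293.7  58.6] jaw 82.6 down [ 0. -0. -1.] q7 0.24 open 0.677 F [-2.3 -2.3  5.5]
roll 0.002 delta now [ 0.0002 -0.0002  0.0005] after roll [ 0.0002 -0.0002  0.0005]
```

```bash
python3 -m inch '[{"tx":0,"ty":0,"tz":0,"roll":0},{"tx":0,"ty":0,"tz":0,"roll":0},{"tx":0,"ty":0,"tz":0,"roll":0},{"tx":0,"ty":0,"tz":0,"roll":0},{"tx":0,"ty":0,"tz":0,"roll":0}]' 0.0918
python3 -m inch '[{"tx":-0.02,"ty":0,"tz":0,"roll":0},{"tx":-0.03,"ty":0,"tz":0,"roll":0},{"tx":-0.045,"ty":0,"tz":0,"roll":0},{"tx":-0.045,"ty":0,"tz":0,"roll":0},{"tx":0,"ty":0,"tz":0,"roll":0}]'
python3 g.py 441.5 111 200 89.1
```

```text
clock: 21.95
eef_pos: [577.5, 293.7, 57.6]
tool_rot: [0.706, 0.046, 0.706, -0.045]
force: [-0.4, 0.2, -0.6]
opening: 0.996
clock: 22.45
eef_pos: [579.5, 297.2, 206.5]
tool_rot: [0.709, 0.048, 0.703, -0.043]
force: [0.1, 0.9, 0.0]
opening: 1.004
clock 22.4 tcp [579.5 297.2 206.5] jaw 82.7 down [ 0.009  0.007 -1.   ] q7 0.33 open 1.004 F [0.1 0.9 0. ]
roll -0.112 delta now [ 0.004  -0.2024 -0.1132] after roll [ 0.004  -0.1884 -0.1351]
```

```bash
python3 -m inch '[{"tx":0,"ty":-0.0199,"tz":-0.0111,"roll":0},{"tx":0,"ty":-0.0199,"tz":-0.0111,"roll":0},{"tx":0,"ty":-0.0199,"tz":-0.0111,"roll":0},{"tx":0,"ty":-0.0199,"tz":-0.0111,"roll":0},{"tx":0,"ty":-0.0199,"tz":-0.0111,"roll":0}]'
python3 -m inch '[{"tx":0,"ty":-0.0199,"tz":-0.0111,"roll":0},{"tx":0,"ty":-0.0199,"tz":-0.0111,"roll":0},{"tx":0,"ty":-0.0199,"tz":-0.0111,"roll":0},{"tx":0,"ty":-0.0199,"tz":-0.0111,"roll":0},{"tx":0,"ty":-0.0199,"tz":-0.0111,"roll":0}]'
python3 -m inch '[{"tx":0,"ty":0,"tz":0,"roll":-0.057},{"tx":0,"ty":0,"tz":0,"roll":-0.057},{"tx":0,"ty":0,"tz":0,"roll":0},{"tx":0,"ty":0,"tz":0,"roll":0},{"tx":0,"ty":0,"tz":0,"roll":0}]'
python3 g.py 441.5 111 45 89.1
python3 - <<'E'
from m import *
c=cap("scene"); save(c,"pics/j1.png",(290,220,450,400),3.3)
for zt,h,q,r,ce in tops(c,x=(520,800)):print(np.round(ce),round(zt,1),h,np.round(q,1),"rect",np.round(r[0],1),np.round(r[1],1),round(r[2],1))
E
```

```text
clock: 22.95
eef_pos: [509.0, 201.7, 198.6]
tool_rot: [0.706, 0.045, 0.705, -0.045]
force: [0.3, -0.7, -0.1]
opening: 1.001
clock: 23.45
eef_pos: [441.2, 110.2, 198.4]
tool_rot: [0.706, 0.045, 0.705, -0.045]
force: [0.1, -0.2, 0.5]
opening: 1.0
clock: 23.95
eef_pos: [441.9, 110.8, 198.0]
tool_rot: [0.707, 0.005, 0.707, -0.005]
force: [-0.2, 0.2, -0.6]
opening: 1.002
clock 23.9 tcp [441.9 110.8 198. ] jaw 89.1 down [ 0. -0. -1.] q7 0.57 open 1.002 F [-0.2  0.2 -0.6]
roll 0.0 delta now [ 0.153   0.0002 -0.0005] after roll [ 0.153   0.0002 -0.0005]
[189. 256.] 90.2 86 [ 655.3 -311.1] rect [ 649.2 -309.4] [ 68.9 186.9] 80.0
[229. 290.] 96.3 92 [ 684.7 -107.7] rect [ 684.4 -107.6] [108.6  54.4] 2.3
[284. 328.] 81.1 76 [691.7  94.4] rect [690.8  95.1] [ 64.6 131. ] 89.7
[357. 351.] 88.2 84 [647.7 285.4] rect [645.4 286.3] [ 67.3 175.9] 84.1
```

View pics/j1.png

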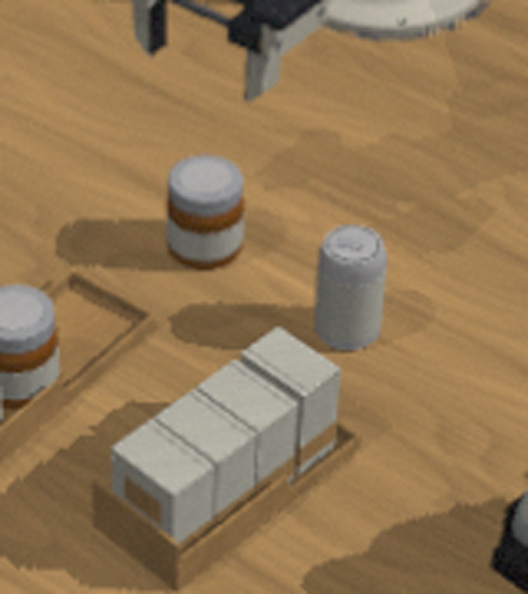

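```bash
python3 -m inch '[{"tx":0.03,"ty":0,"tz":0,"roll":0},{"tx":0.03,"ty":0,"tz":0,"roll":0},{"tx":0.02,"ty":0,"tz":0,"roll":0},{"tx":0.01,"ty":0,"tz":0,"roll":0},{"tx":0.01,"ty":0,"tz":0,"roll":0}]'
python3 -m inch '[{"tx":0.014,"ty":0,"tz":0,"roll":0},{"tx":0.014,"ty":0,"tz":0,"roll":0},{"tx":0.014,"ty":0,"tz":0,"roll":0},{"tx":0.01,"ty":0,"tz":0,"roll":0},{"tx":0.004,"ty":0,"tz":0,"roll":0}]'
python3 -m inch '[{"tx":0,"ty":0,"tz":0,"roll":0},{"tx":0,"ty":0,"tz":0,"roll":0},{"tx":0,"ty":0,"tz":0,"roll":0},{"tx":0,"ty":0,"tz":0,"roll":0},{"tx":0,"ty":0,"tz":0,"roll":0}]' 0.04 20
python3 -m inch '[{"tx":0,"ty":0,"tz":0,"roll":0},{"tx":0,"ty":0,"tz":0,"roll":0},{"tx":0,"ty":0,"tz":0,"roll":0},{"tx":0,"ty":0,"tz":0,"roll":0},{"tx":0,"ty":0,"tz":0,"roll":0}]'
```

```text
clock: 24.5
eef_pos: [442.0, 111.0, 97.4]
tool_rot: [0.707, 0.005, 0.707, -0.005]
force: [0.3, 0.3, -0.1]
opening: 1.001
clock: 25.0
eef_pos: [441.4, 110.5, 40.7]
tool_rot: [0.707, 0.005, 0.707, -0.005]
force: [-0.5, 0.4, -0.5]
opening: 0.998
clock: 25.5
eef_pos: [442.3, 110.7, 42.2]
tool_rot: [0.707, 0.005, 0.707, -0.005]
force: [0.0, 0.7, 2.4]
opening: 0.697
clock: 26.0
eef_pos: [442.3, 110.7, 42.1]
tool_rot: [0.707, 0.005, 0.707, -0.005]
force: [-0.7, -0.0, 5.4]
opening: 0.696
```

```bash
python3 -m inch '[{"tx":-0.01,"ty":0,"tz":0,"roll":0},{"tx":-0.02,"ty":0,"tz":0,"roll":0},{"tx":-0.03,"ty":0,"tz":0,"roll":0},{"tx":-0.03,"ty":0,"tz":0,"roll":0},{"tx":-0.01,"ty":0,"tz":0,"roll":0}]'
python3 -m inch '[{"tx":0,"ty":0,"tz":0,"roll":0},{"tx":0,"ty":0,"tz":0,"roll":0},{"tx":0,"ty":0,"tz":0,"roll":0},{"tx":0,"ty":0,"tz":0,"roll":0},{"tx":0,"ty":0,"tz":0,"roll":0}]'
python3 g.py 587.5 94.8 142 89.1
```

```text
clock: 26.5
eef_pos: [442.7, 111.0, 143.9]
tool_rot: [0.708, 0.005, 0.706, -0.005]
force: [0.5, 0.2, -3.3]
opening: 0.692
clock: 27.0
eef_pos: [441.4, 110.6, 141.1]
tool_rot: [0.707, 0.005, 0.708, -0.005]
force: [-0.3, 0.7, -2.9]
opening: 0.696
clock 27.0 tcp [441.4 110.6 141.1] jaw 89.2 down [-0.001  0.    -1.   ] q7 0.51 open 0.696 F [-0.3  0.7 -2.9]
roll 0.001 delta now [-0.0011 -0.0137  0.1463] after roll [-0.0011 -0.0135  0.1463]
```

```bash
python3 -m inch '[{"tx":0,"ty":-0.0027,"tz":0.0292,"roll":0},{"tx":0,"ty":-0.0027,"tz":0.0292,"roll":0},{"tx":0,"ty":-0.0027,"tz":0.0292,"roll":0},{"tx":0,"ty":-0.0027,"tz":0.0292,"roll":0},{"tx":0,"ty":-0.0027,"tz":0.0292,"roll":0}]'
python3 -m inch '[{"tx":0.02,"ty":0,"tz":0,"roll":0},{"tx":0.02,"ty":0,"tz":0,"roll":0},{"tx":0.02,"ty":0,"tz":0,"roll":0},{"tx":0.01,"ty":0,"tz":0,"roll":0},{"tx":0,"ty":0,"tz":0,"roll":0}]'
python3 -m inch '[{"tx":0,"ty":0,"tz":0,"roll":0},{"tx":0,"ty":0,"tz":0,"roll":0},{"tx":0,"ty":0,"tz":0,"roll":0},{"tx":0,"ty":0,"tz":0,"roll":0},{"tx":0,"ty":0,"tz":0,"roll":0}]'
python3 g.py 587.5 94.8 45 89.1
python3 - <<'E'
from h import *
c=cap("scene"); save(c,"pics/j2.png",(240,240,380,370),5)
E
```

```text
clock: 27.5
eef_pos: [588.6, 94.7, 140.9]
tool_rot: [0.707, 0.005, 0.707, -0.005]
force: [0.3, 0.3, -2.1]
opening: 0.698
clock: 28.0
eef_pos: [585.6, 94.6, 69.4]
tool_rot: [0.706, 0.005, 0.708, -0.005]
force: [-0.6, 0.1, -2.5]
opening: 0.694
clock: 28.5
eef_pos: [587.9, 94.8, 72.2]
tool_rot: [0.707, 0.005, 0.707, -0.005]
force: [-0.2, -0.7, -3.0]
opening: 0.691
clock 28.5 tcp [587.9  94.8  72.2] jaw 89.1 down [ 0.001 -0.    -1.   ] q7 0.62 open 0.691 F [-0.2 -0.7 -3. ]
roll 0.001 delta now [ 0.0272 -0.     -0.0005] after roll [ 0.0272 -0.     -0.0005]
```

View pics/j2.png

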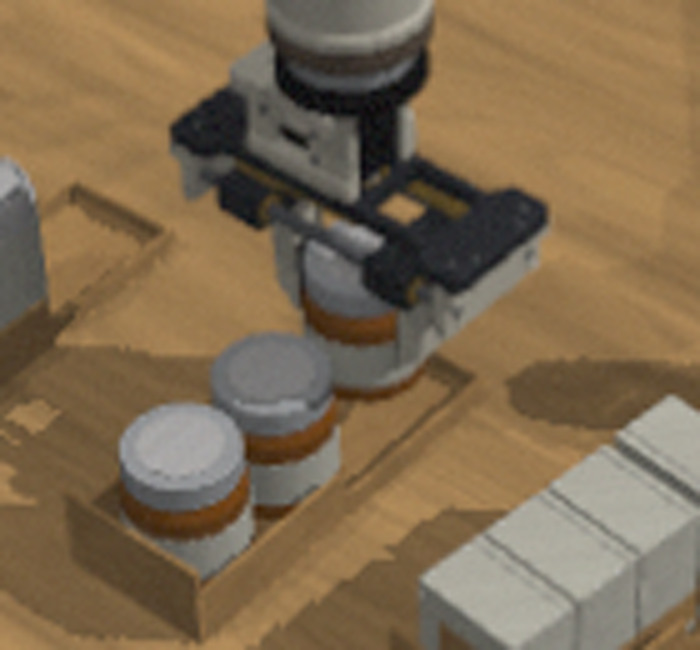

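```bash
python3 -m inch '[{"tx":0.01,"ty":0,"tz":0,"roll":0},{"tx":0.007,"ty":0,"tz":0,"roll":0},{"tx":0.005,"ty":0,"tz":0,"roll":0},{"tx":0.002,"ty":0,"tz":0,"roll":0},{"tx":0,"ty":0,"tz":0,"roll":0}]'
python3 -m inch '[{"tx":0.001,"ty":0,"tz":0,"roll":0},{"tx":0.001,"ty":0,"tz":0,"roll":0},{"tx":0,"ty":0,"tz":0,"roll":0},{"tx":0,"ty":0,"tz":0,"roll":0},{"tx":0,"ty":0,"tz":0,"roll":0}]'
python3 -m inch '[{"tx":0.001,"ty":0,"tz":0,"roll":0},{"tx":0,"ty":0,"tz":0,"roll":0},{"tx":0,"ty":0,"tz":0,"roll":0},{"tx":0,"ty":0,"tz":0,"roll":0},{"tx":0,"ty":0,"tz":0,"roll":0}]'
python3 g.py 587.5 94.8 45 89.1
```

```text
clock: 29.05
eef_pos: [587.3, 95.0, 47.1]
tool_rot: [0.707, 0.005, 0.707, -0.005]
force: [0.3, -0.3, -3.5]
opening: 0.695
clock: 29.55
eef_pos: [587.8, 94.9, 45.9]
tool_rot: [0.707, 0.005, 0.707, -0.005]
force: [0.0, 0.3, -3.6]
opening: 0.694
clock: 30.05
eef_pos: [587.8, 95.0, 45.2]
tool_rot: [0.707, 0.005, 0.707, -0.005]
force: [-1.7, -2.0, 5.5]
opening: 0.692
clock 30.1 tcp [587.8  95.   45.2] jaw 89.2 down [ 0. -0. -1.] q7 0.6 open 0.692 F [-1.7 -2.   5.5]
roll 0.001 delta now [ 0.0002 -0.0002 -0.0003] after roll [ 0.0002 -0.0002 -0.0003]
```

```bash
python3 -m inch '[{"tx":0,"ty":0,"tz":0,"roll":0},{"tx":0,"ty":0,"tz":0,"roll":0},{"tx":0,"ty":0,"tz":0,"roll":0},{"tx":0,"ty":0,"tz":0,"roll":0},{"tx":0,"ty":0,"tz":0,"roll":0}]' 0.0918
python3 -m inch '[{"tx":-0.02,"ty":0,"tz":0,"roll":0},{"tx":-0.03,"ty":0,"tz":0,"roll":0},{"tx":-0.045,"ty":0,"tz":0,"roll":0},{"tx":-0.045,"ty":0,"tz":0,"roll":0},{"tx":-0.01,"ty":0,"tz":0,"roll":0}]'
python3 -m inch '[{"tx":0,"ty":0,"tz":0,"roll":-0.034},{"tx":0,"ty":0,"tz":0,"roll":0},{"tx":0,"ty":0,"tz":0,"roll":0},{"tx":0,"ty":0,"tz":0,"roll":0},{"tx":0,"ty":0,"tz":0,"roll":0}]'
python3 g.py 452.5 260 195 91.1
```

```text
clock: 30.55
eef_pos: [587.7, 95.0, 44.6]
tool_rot: [0.707, 0.005, 0.707, -0.005]
force: [0.5, 0.7, 0.2]
opening: 0.994
clock: 31.05
eef_pos: [589.9, 97.1, 201.6]
tool_rot: [0.71, 0.006, 0.704, -0.004]
force: [0.2, 0.3, 1.1]
opening: 0.996
clock: 31.55
eef_pos: [587.4, 94.9, 194.3]
tool_rot: [0.707, -0.007, 0.707, 0.007]
force: [0.5, -0.2, -0.0]
opening: 0.996
clock 31.6 tcp [587.4  94.9 194.3] jaw 91.1 down [-0.001  0.    -1.   ] q7 0.74 open 0.996 F [ 0.5 -0.2 -0. ]
roll -0.0 delta now [-0.0006  0.1676 -0.1317] after roll [-0.0006  0.1676 -0.1317]
```

```bash
python3 -m inch '[{"tx":0,"ty":0.0168,"tz":-0.0132,"roll":0},{"tx":0,"ty":0.0168,"tz":-0.0132,"roll":0},{"tx":0,"ty":0.0168,"tz":-0.0132,"roll":0},{"tx":0,"ty":0.0168,"tz":-0.0132,"roll":0},{"tx":0,"ty":0.0168,"tz":-0.0132,"roll":0}]'
python3 -m inch '[{"tx":0,"ty":0.0168,"tz":-0.0132,"roll":0},{"tx":0,"ty":0.0168,"tz":-0.0132,"roll":0},{"tx":0,"ty":0.0168,"tz":-0.0132,"roll":0},{"tx":0,"ty":0.0168,"tz":-0.0132,"roll":0},{"tx":0,"ty":0.0168,"tz":-0.0132,"roll":0}]'
python3 -m inch '[{"tx":0.02,"ty":0,"tz":0,"roll":0},{"tx":0.02,"ty":0,"tz":0,"roll":0},{"tx":0.01,"ty":0,"tz":0,"roll":0},{"tx":0,"ty":0,"tz":0,"roll":0},{"tx":0,"ty":0,"tz":0,"roll":0}]'
python3 g.py 452.5 260 57 91.1
python3 - <<'E'
from m import *
c=cap("scene"); save(c,"pics/n1.png",(240,220,470,380),3.3)
for zt,h,q,r,ce in tops(c,x=(520,800)):print(np.round(ce),round(zt,1),h,np.round(q,1),"rect",np.round(r[0],1),np.round(r[1],1),round(r[2],1))
E
```

```text
clock: 32.05
eef_pos: [519.3, 178.3, 194.5]
tool_rot: [0.707, -0.007, 0.707, 0.007]
force: [-0.0, 0.5, 0.3]
opening: 1.001
clock: 32.55
eef_pos: [451.7, 261.0, 194.5]
tool_rot: [0.707, -0.007, 0.707, 0.007]
force: [0.1, -0.6, -0.2]
opening: 1.002
clock: 33.05
eef_pos: [452.5, 260.6, 145.1]
tool_rot: [0.707, -0.007, 0.707, 0.007]
force: [-0.4, -0.3, -0.5]
opening: 1.002
clock 33.0 tcp [452.5 260.6 145.1] jaw 91.1 down [-0.     0.001 -1.   ] q7 0.32 open 1.002 F [-0.4 -0.3 -0.5]
roll -0.0 delta now [ 0.0881 -0.0007 -0.    ] after roll [ 0.0881 -0.0007 -0.    ]
[189. 256.] 90.3 86 [ 653.9 -310.6] rect [ 648.7 -310.1] [ 70.  186.5] 81.3
[229. 290.] 96.6 92 [ 683.9 -108.2] rect [ 683.5 -106.4] [107.2  57.8] 3.5
[293. 321.] 81.1 76 [658.5  94.6] rect [653.7  95. ] [ 64.  201.6] 89.7
[357. 351.] 88.1 84 [647.6 285.3] rect [644.8 286.1] [ 67.1 174.7] 83.9
```

View pics/n1.png

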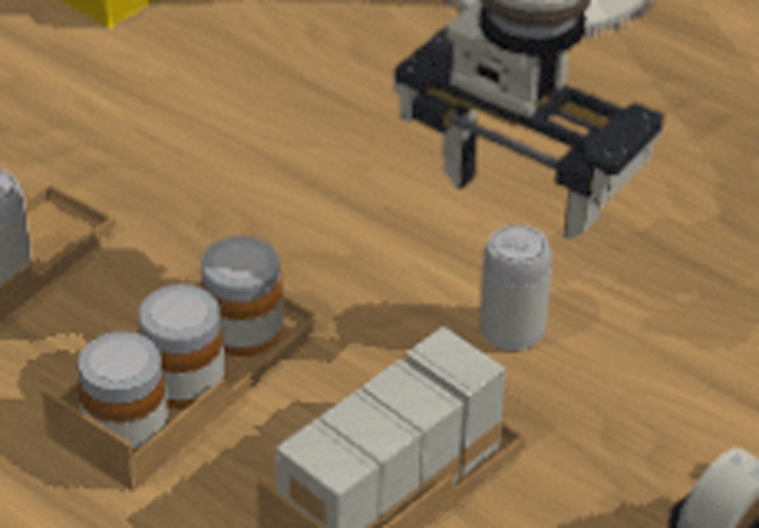

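The jar stands in place, and the fingers (crop 460 and 585) straddle the can (515,285). Grip the can.

```bash
python3 -m inch '[{"tx":0.022,"ty":0,"tz":0,"roll":0},{"tx":0.022,"ty":0,"tz":0,"roll":0},{"tx":0.02,"ty":0,"tz":0,"roll":0},{"tx":0.016,"ty":0,"tz":0,"roll":0},{"tx":0.008,"ty":0,"tz":0,"roll":0}]'
python3 -m inch '[{"tx":0,"ty":0,"tz":0,"roll":0},{"tx":0,"ty":0,"tz":0,"roll":0},{"tx":0,"ty":0,"tz":0,"roll":0},{"tx":0,"ty":0,"tz":0,"roll":0},{"tx":0,"ty":0,"tz":0,"roll":0}]' 0.03 15
python3 -m inch '[{"tx":0,"ty":0,"tz":0,"roll":0},{"tx":0,"ty":0,"tz":0,"roll":0},{"tx":0,"ty":0,"tz":0,"roll":0},{"tx":0,"ty":0,"tz":0,"roll":0},{"tx":0,"ty":0,"tz":0,"roll":0}]'
python3 -m inch '[{"tx":-0.01,"ty":0,"tz":0,"roll":0},{"tx":-0.02,"ty":0,"tz":0,"roll":0},{"tx":-0.04,"ty":0,"tz":0,"roll":0},{"tx":-0.04,"ty":0,"tz":0,"roll":0},{"tx":-0.02,"ty":0,"tz":0,"roll":0}]'
python3 -m inch '[{"tx":0,"ty":0,"tz":0,"roll":0},{"tx":0,"ty":0,"tz":0,"roll":0},{"tx":0,"ty":0,"tz":0,"roll":0},{"tx":0,"ty":0,"tz":0,"roll":0},{"tx":0,"ty":0,"tz":0,"roll":0}]'
python3 g.py 595.5 -109.5 187 91.1
```

```text
clock: 33.6
eef_pos: [452.5, 260.1, 56.0]
tool_rot: [0.707, -0.007, 0.707, 0.007]
force: [0.1, -0.5, -0.1]
opening: 1.002
clock: 34.1
eef_pos: [452.8, 260.5, 57.2]
tool_rot: [0.707, -0.007, 0.707, 0.007]
force: [-0.5, 0.2, -0.1]
opening: 0.612
clock: 34.6
eef_pos: [452.8, 260.6, 57.1]
tool_rot: [0.707, -0.007, 0.707, 0.007]
force: [-0.0, -0.1, 5.5]
opening: 0.576
clock: 35.1
eef_pos: [452.7, 261.2, 189.8]
tool_rot: [0.708, -0.007, 0.706, 0.007]
force: [0.6, 0.5, -1.5]
opening: 0.574
clock: 35.6
eef_pos: [451.9, 260.1, 185.8]
tool_rot: [0.707, -0.007, 0.708, 0.007]
force: [-0.7, -0.2, -0.3]
opening: 0.577
clock 35.6 tcp [451.9 260.1 185.8] jaw 91.1 down [-0.002 -0.001 -1.   ] q7 0.36 open 0.577 F [-0.7 -0.2 -0.3]
roll 0.0 delta now [-0.0012 -0.3723  0.1363] after roll [-0.0012 -0.3722  0.1364]
```

```bash
python3 -m inch '[{"tx":0,"ty":-0.0372,"tz":0.0136,"roll":0},{"tx":0,"ty":-0.0372,"tz":0.0136,"roll":0},{"tx":0,"ty":-0.0372,"tz":0.0136,"roll":0},{"tx":0,"ty":-0.0372,"tz":0.0136,"roll":0},{"tx":0,"ty":-0.0372,"tz":0.0136,"roll":0}]'
python3 -m inch '[{"tx":0,"ty":-0.0372,"tz":0.0136,"roll":0},{"tx":0,"ty":-0.0372,"tz":0.0136,"roll":0},{"tx":0,"ty":-0.0372,"tz":0.0136,"roll":0},{"tx":0,"ty":-0.0372,"tz":0.0136,"roll":0},{"tx":0,"ty":-0.0372,"tz":0.0136,"roll":0}]'
python3 -m inch '[{"tx":0.03,"ty":0,"tz":0,"roll":0},{"tx":0.03,"ty":0,"tz":0,"roll":0},{"tx":0.03,"ty":0,"tz":0,"roll":0},{"tx":0.01,"ty":0,"tz":0,"roll":0},{"tx":0,"ty":0,"tz":0,"roll":0}]'
python3 -m inch '[{"tx":0,"ty":0,"tz":0,"roll":0},{"tx":0,"ty":0,"tz":0,"roll":0},{"tx":0,"ty":0,"tz":0,"roll":0},{"tx":0,"ty":0,"tz":0,"roll":0},{"tx":0,"ty":0,"tz":0,"roll":0}]'
python3 g.py 595.5 -109.5 60 91.1
python3 - <<'E'
from h import *
c=cap("scene"); save(c,"pics/n2.png",(190,210,320,330),5)
E
```

```text
clock: 36.1
eef_pos: [524.2, 74.1, 186.3]
tool_rot: [0.707, -0.007, 0.707, 0.007]
force: [0.7, 0.4, -1.6]
opening: 0.574
clock: 36.6
eef_pos: [595.7, -110.6, 186.0]
tool_rot: [0.707, -0.007, 0.707, 0.007]
force: [1.2, 0.1, -1.6]
opening: 0.575
clock: 37.1
eef_pos: [594.4, -108.7, 85.0]
tool_rot: [0.706, -0.007, 0.708, 0.007]
force: [-0.5, -0.1, -1.6]
opening: 0.573
clock: 37.6
eef_pos: [595.9, -109.1, 87.3]
tool_rot: [0.707, -0.007, 0.707, 0.007]
force: [1.0, -0.2, -1.2]
opening: 0.57
clock 37.6 tcp [ 595.9 -109.1   87.3] jaw 91.1 down [ 0.001 -0.    -1.   ] q7 1.0 open 0.57 F [ 1.  -0.2 -1.2]
roll -0.0 delta now [ 0.0273 -0.0004 -0.0004] after roll [ 0.0273 -0.0004 -0.0004]
```

View pics/n2.png

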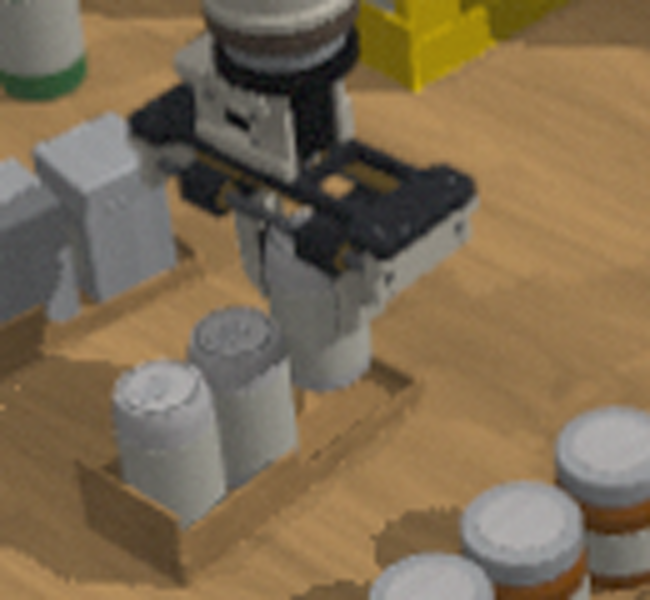

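```bash
python3 -m inch '[{"tx":0.01,"ty":0,"tz":0,"roll":0},{"tx":0.007,"ty":0,"tz":0,"roll":0},{"tx":0.005,"ty":0,"tz":0,"roll":0},{"tx":0.002,"ty":0,"tz":0,"roll":0},{"tx":0,"ty":0,"tz":0,"roll":0}]'
python3 -m inch '[{"tx":0.001,"ty":0,"tz":0,"roll":0},{"tx":0.001,"ty":0,"tz":0,"roll":0},{"tx":0,"ty":0,"tz":0,"roll":0},{"tx":0,"ty":0,"tz":0,"roll":0},{"tx":0,"ty":0,"tz":0,"roll":0}]'
python3 -m inch '[{"tx":0.001,"ty":0,"tz":0,"roll":0},{"tx":0,"ty":0,"tz":0,"roll":0},{"tx":0,"ty":0,"tz":0,"roll":0},{"tx":0,"ty":0,"tz":0,"roll":0},{"tx":0,"ty":0,"tz":0,"roll":0}]'
python3 g.py 595.5 -109.5 60 91.1
```

```text
clock: 38.15
eef_pos: [595.3, -108.8, 62.1]
tool_rot: [0.707, -0.007, 0.707, 0.007]
force: [0.7, 0.0, -2.1]
opening: 0.577
clock: 38.65
eef_pos: [595.7, -109.0, 60.9]
tool_rot: [0.707, -0.007, 0.707, 0.007]
force: [-0.7, -0.0, -1.1]
opening: 0.574
clock: 39.15
eef_pos: [595.8, -109.0, 60.2]
tool_rot: [0.707, -0.007, 0.707, 0.007]
force: [-2.4, -0.7, 3.8]
opening: 0.575
clock 39.1 tcp [ 595.8 -109.    60.2] jaw 91.1 down [ 0. -0. -1.] q7 0.98 open 0.575 F [-2.4 -0.7  3.8]
roll 0.0 delta now [ 0.0002 -0.0005 -0.0003] after roll [ 0.0002 -0.0005 -0.0003]
```

```bash
python3 -m inch '[{"tx":0,"ty":0,"tz":0,"roll":0},{"tx":0,"ty":0,"tz":0,"roll":0},{"tx":0,"ty":0,"tz":0,"roll":0},{"tx":0,"ty":0,"tz":0,"roll":0},{"tx":0,"ty":0,"tz":0,"roll":0}]' 0.0918
python3 -m inch '[{"tx":-0.02,"ty":0,"tz":0,"roll":0},{"tx":-0.03,"ty":0,"tz":0,"roll":0},{"tx":-0.045,"ty":0,"tz":0,"roll":0},{"tx":-0.045,"ty":0,"tz":0,"roll":0},{"tx":-0.03,"ty":0,"tz":0,"roll":0}]'
python3 -m inch '[{"tx":0,"ty":0,"tz":-0.03,"roll":0},{"tx":0,"ty":0,"tz":-0.04,"roll":0},{"tx":0,"ty":0,"tz":-0.04,"roll":0},{"tx":0,"ty":0,"tz":-0.03,"roll":0},{"tx":0,"ty":0,"tz":0,"roll":0}]'
python3 - <<'E'
from m import *
import pickle
s=cap("scene"); c=cap("top")
a=cv2.resize(s["pixels"][150:410,130:510,::-1],(800,547)); cv2.imwrite("pics/f.png",a)
pickle.dump((s,c),open("fin.pkl","wb"))
for n,k in(("scene",s),("top",c)):
    for zt,h,q,r,ce in tops(k): print(n,np.round(ce),round(zt,1),h,np.round(q,1),"rect",np.round(r[0],1),np.round(r[1],1),round(r[2],1))
E
```

```text
clock: 39.65
eef_pos: [595.5, -108.9, 59.6]
tool_rot: [0.707, -0.007, 0.707, 0.007]
force: [-0.6, 0.1, 0.8]
opening: 0.96
clock: 40.15
eef_pos: [596.5, -108.0, 234.7]
tool_rot: [0.709, -0.007, 0.706, 0.007]
force: [0.5, 0.0, 0.3]
opening: 1.002
clock: 40.65
eef_pos: [451.8, -112.0, 230.0]
tool_rot: [0.706, -0.008, 0.708, 0.006]
force: [0.5, -0.2, 0.8]
opening: 0.999
scene [189. 256.] 90.0 86 [ 654.  -311.3] rect [ 649.3 -308.3] [ 70.  187.5] 77.5
scene [237. 285.] 96.8 92 [ 655.3 -109. ] rect [ 652.9 -107.2] [170.8  57.1] 1.9
scene [293. 321.] 81.1 76 [659.1  94.4] rect [654.5  93. ] [203.  66.] 2.3
scene [357. 351.] 88.0 84 [647.3 285.5] rect [644.9 286.3] [ 67.5 174.9] 83.9
top [276. 164.] 83.0 76 [655.3  94.2] rect [656.6  94.2] [ 61.2 193.8] 89.3
top [400. 165.] 93.1 92 [ 647.1 -310.7] rect [ 646.8 -311.2] [ 58.7 185.7] 79.2
top [337. 146.] 99.1 92 [ 708.4 -106.3] rect [ 701.6 -106.5] [45.2 64.7] 89.5
top [217. 168.] 90.3 86 [646.3 284.2] rect [646.2 285. ] [ 65.2 172.1] 83.2
```

View pics/f.png

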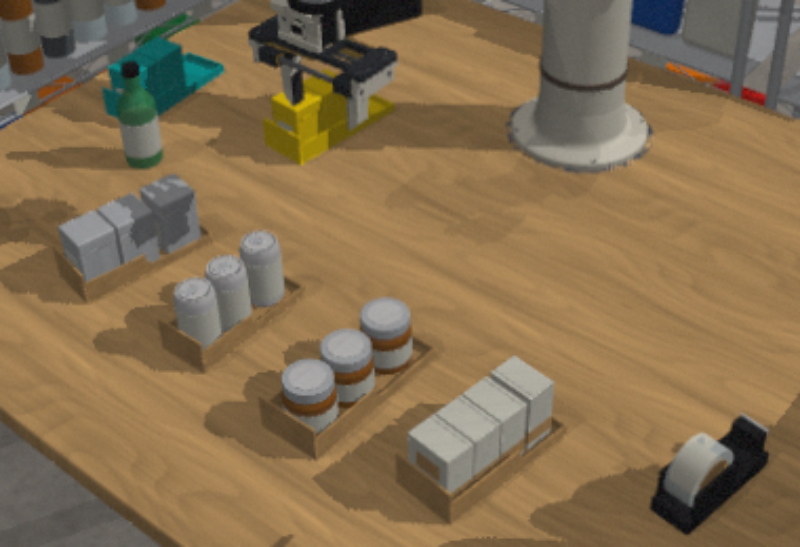

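The final view shows all four products upright in their cardboard trays, with tins at (130,235), cans (228,290), jars (347,360) and cartons (482,430). The sauce bottle (140,125) and dispenser (710,475) are untouched. I'm letting it settle and handing in.

```bash
python3 -m inch '[{"tx":0,"ty":0,"tz":0,"roll":0},{"tx":0,"ty":0,"tz":0,"roll":0},{"tx":0,"ty":0,"tz":0,"roll":0},{"tx":0,"ty":0,"tz":0,"roll":0},{"tx":0,"ty":0,"tz":0,"roll":0}]'
python3 -c "
from h import *
print(robot.close_job())"
```

```text
clock: 41.25
eef_pos: [455.8, -111.3, 229.7]
tool_rot: [0.707, -0.007, 0.707, 0.007]
force: [-0.7, -1.0, 0.2]
opening: 0.999
the job is handed in; nothing more can be done
None
```

All four groceries are back in their own cardboard trays, standing in the empty front places, and the job was handed in at 41.3 s of the 104 s allowed. I placed the tin first, then the carton, jar and can. Each was lowered in 1 mm steps until it touched the tray floor at about 4–6 N, then released.

- **Carton:** I turned it half round in the air, because my first approach brought joint 7 close to its limit. Its label is on both faces, so it looks the same either way.
- **Final checks:** In the last scene picture all four stand upright. The row lengths grew by about one product plus the 9 mm gap, and the tin and carton rows stayed about one product wide, which means those two sit square. The sauce bottle and tape dispenser look unmoved in the picture; I did not re-measure them.
- **Disagreements:**
  - The two cameras differed by about 2–6 mm, and depth heights read about 2–7 mm high throughout.
  - In the last top view the arm hid the can, so only the scene camera checked its placing.

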